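# Set up the projection optics on the lecture bench

## Task

Set up the optics demonstration: stand the lens, the iris and the green filter each centred on the pad of the optical board that shows the shape of its foot, facing squarely along the lamp's beam. The lens is too low, so first stack centred under it, on its pad, the two of the three round spacers that bring its centre exactly to the height of the beam; leave the spare spacer where it lies. Keep the optics upright all the time.

Things in the scene. Friction and masses are not known exactly. Their poses are not given: they have to be found in the camera images.
- board: Fixed grey optical board, 110 mm wide (x), 740 mm long (y), 12 mm thick, carrying a grey LED lamp (top 150 mm above the bench) at its -y end and a white screen (top 163 mm) at its +y end. The lamp's beam runs level along the board's y axis above its middle line, 108 mm above the bench; the free length between lamp and screen is from y = -0.255 to y = 0.31. Origin: centre of the underside.
- pad_round: Fixed black locating pad, a disc of 76 mm diameter, 4 mm thick, on the optical board under the beam, with the round outline of one kind of foot painted white in the middle (10 mm black border all round). Origin: centre of its underside, 12 mm above the bench; its top is 16 mm above the bench and the beam passes 92 mm above its top. Its y axis runs along the beam.
- pad_square: Fixed black locating pad, 76 x 76 mm, 4 mm thick, on the optical board under the beam, with the square outline of one kind of foot painted white in the middle (10 mm black border all round). Origin: centre of its underside, 12 mm above the bench; its top is 16 mm above the bench and the beam passes 92 mm above its top. Its y axis runs along the beam.
- pad_oblong: Fixed black locating pad, 100 mm (x) x 60 mm (y), 4 mm thick, on the optical board under the beam, with the oblong outline of one kind of foot painted white in the middle (10 mm black border all round). Origin: centre of its underside, 12 mm above the bench; its top is 16 mm above the bench and the beam passes 92 mm above its top. Its y axis runs along the beam.
- lens: Loose lens in a blue ring (64 mm diameter) on a post with a round steel foot (56 mm diameter, 10 mm thick); 104 mm tall, lens centre 60 mm above its underside, about 220 g. Optical axis: y (either face may face the lamp). Head and the grip tab on top (26 mm wide along x) are 14 mm thick along y: pinch the tab across y. Origin: centre of the foot's underside; z up.
- iris: Loose iris diaphragm: black disc (60 mm diameter) with a small brass lever at +x on a post with a square steel foot (56 x 56 mm, 10 mm thick); 134 mm tall, centre 92 mm above its underside, about 240 g. Optical axis: y (either face may face the lamp). Head and the grip tab on top (26 mm wide along x) are 14 mm thick along y: pinch the tab across y. Origin: centre of the foot's underside; z up.
- filter: Loose green glass filter in a square aluminium frame (64 x 64 mm) on a post with oblong steel foot (80 mm along x, 40 mm along y, 10 mm thick); 138 mm tall, centre 92 mm above its underside, about 240 g. Optical axis: y (either face may face the lamp). Head and the grip tab on top (26 mm wide along x) are 14 mm thick along y: pinch the tab across y. Origin: centre of the foot's underside; z up.
- spacer_red: Loose round spacer disc, red, 56 mm diameter, 8 mm thick (small grey dot on top), lying flat on the bench, about 55 g. Origin: centre of its underside.
- spacer_blue: Loose round spacer disc, blue, 56 mm diameter, 12 mm thick (small grey dot on top), lying flat on the bench, about 85 g. Origin: centre of its underside.
- spacer_brass: Loose round spacer disc, brass, 56 mm diameter, 20 mm thick (small grey dot on top), lying flat on the bench, about 400 g. Origin: centre of its underside.
Not all that is in view belongs to the job. Leave any pink or purple look-alike of the spacer_brass alone.

How it is judged:
By the outcome, as a careful person would: the job done as asked, in the order asked, and still so for the second after the job is handed in, with the robot touching nothing.
It also fails if it takes over 138 s, if anything falls off the work surface, if the arm or the gripper's body presses on something with over 40 N, if the wrist force passes 120 N, or if a joint passes its speed limit or range.

## Robot

A 6-joint arm with a two-finger parallel gripper is mounted at the origin on the work surface. World frame = base frame: x ahead of the robot, y to its left, z up, the work surface at z = 0. Lengths are in m, angles in rad, forces in N, time in s.
With the tool pointing down it reaches from about 0.325 to 0.85 m from the base axis. Payload 15.5 kg.
Tool frame: the origin (TCP) lies at the very end of the fingers, on their centre line; the grasp point (between the pads) lies 19 mm behind it; z points along the fingers, y is the line along which they close (so a half turn about z gives the same grasp; the last joint's range is limited). The gripper opens to 91 mm and grips with 3 to 60 N. Pads are 32 mm wide; open, the fingers measure 118 mm over their backs; the gripper's body (76 mm by 178 mm) begins 60 mm behind the grasp point.
Start: joints at [-1.409, 0.494, 1.345, -0, 1.302, -0.096], TCP at [0.159, -0.604, 0.214] pointing down, gripper open.
Joint ranges: [-2.91, 2.91], [-0.82, 2.16], [0.22, 2.67], [-1.22, 4.37], [0.12, 2.79], [-3.08, 3.08]. Speed limits (rad/s): [1.89, 1.89, 2.57, 3.01, 3.01, 3.01].

## Interface

Orientations are given as a unit quaternion [w, x, y, z].
In Python, from station import readout, capture, camera_model, bot gives the robot as it stands.
- The arm moves only by the tool arm_command, never from a script. Its argument "deltas" is a list of rows, each an object with "gripper": the gripper's target within -1 to 1 (shut at 1, half-way at 0, fully open at -1); "dp": the shift along the tool's x, y, z in mm, a list of three; "turn": the turn, a rotation vector about the tool's x, y, z in degrees, a list of three. In form: [{"gripper": gripper, "dp": [tx, ty, tz], "turn": [rx, ry, rz]}, ...]. A call has 1 to 5 rows; each row is the pose to reach, as a shift and turn from the pose commanded when the call began, along the tool's axes at that moment; what a row does not reach only later rows make up. A row lasts 1/8 s, in which the tool goes at most 62.5 mm and 10.7 degrees, less where a joint would pass 70% of its speed; a pose out of reach is approached as far as the arm can. A call with a gripper value outside its range is refused whole. The fingers move at their own pace and stop on an object; "force" is the grip in N (left out, the last holds). Time passes only in rows, so rows that repeat a pose let the fingers close. It gives the time, the measured TCP pose, the force, the opening and the grip force at its end, in the units of the state.
- readout.get_obs(): the state, without advancing time (a new reading comes with each control period).
- capture(name): name is "scene" or "top" or "wrist"; returns the picture (400x640x3 uint8, red, green, blue); there is no depth.
- camera_model(name): a dict with "camera_matrix" (3x3 intrinsics, pixels), "dist_coeffs" ([k1, k2, p1, p2, k3] as OpenCV has them; the pictures are not rectified), "extrinsics" (4x4, takes a point from world to camera coordinates); the wrist camera has in their place "tool_from_camera" (4x4, takes a point from camera to tool coordinates, whose origin is the TCP and whose axes are the flange's). Camera axes: x right, y up, looking along -z (the intrinsics and any distortion apply to the point x, -y, -z); pixel columns grow to the right and rows downward; lengths in m; the calibration is good to about 2 mm. A picture is of the moment at which its call begins: read the wrist's pose just before it. camera_model takes no time and is no camera call.
- bot.job_done(): hands the job in; it is judged then, once.
The state is a dict: "time": time; "q": joint angles; "dq": joint speeds; "joint_torque": joint torques, N m; "ee_pos": TCP position; "ee_rot": TCP orientation; "wrist_force": force on the tool from outside, world axes, zero at the start; "ft_torque": the same for the moment, N m; "finger_gap": finger opening in m; "finger_force": force on a finger pad.
Only numpy, scipy, OpenCV 4.12 (cv2) and the standard library are available. Lean on these libraries where they do the work, as an engineer would, in place of code of your own. Each camera call takes 0.05 s, during which the arm holds its last target. There are 200 camera calls.

## Working session

There is one attempt and no reset: what is moved stays moved. The work goes in short steps, Python scripts to look and compute and a tool call to move; the robot and the scene stay as the last step left them, time stands still between calls to the robot, and variables do not carry over. Pictures are saved under pics/ and viewed, at most 14 in all, crops included, and the job is handed in when it is done.

Besides the shell and the picture viewer there is one more tool, called after "Emit:" as name([rows], argument=value, ...), one row to a line, values as JSON. arm_command: Moves the arm, as the interface text tells. Its arguments: {"type":"object","properties":{"deltas":{"type":"array"},"force":{"type":"number"}},"required":["deltas"]}

```bash
mkdir -p pics; ls; python3 - <<'E'
from station import readout, capture, camera_model, bot
import cv2,numpy as np
for n in ("scene","top","wrist"):
    im=capture(n); cv2.imwrite(f"pics/{n}0.png",im[...,::-1]); np.save(f"pics/{n}0.npy",im)
    print(n,{k:np.round(v,4).tolist() for k,v in camera_model(n).items()})
o=readout.get_obs(); print(o)
E
```

```text
pics
scene {'camera_matrix': [[448.7385, 0.0, 313.8884], [0.0, 448.7385, 206.8061], [0.0, 0.0, 1.0]], 'dist_coeffs': [-0.0781, 0.0, 0.0, 0.0, 0.0], 'extrinsics': [[-0.1712, 0.9852, 0.0115, 0.0873], [-0.6329, -0.1189, 0.765, 0.279], [0.7551, 0.1236, 0.6439, -1.363], [0.0, 0.0, 0.0, 1.0]]}
top {'camera_matrix': [[412.9413, 0.0, 315.2986], [0.0, 412.9413, 199.2167], [0.0, 0.0, 1.0]], 'dist_coeffs': [-0.0782, 0.0, 0.0, 0.0, 0.0], 'extrinsics': [[-0.0233, -0.9996, -0.0181, 0.0215], [0.999, -0.024, 0.038, -0.4731], [-0.0384, -0.0171, 0.9991, -0.9238], [0.0, 0.0, 0.0, 1.0]]}
wrist {'camera_matrix': [[330.2493, 0.0, 315.8948], [0.0, 330.2493, 198.335], [0.0, 0.0, 1.0]], 'dist_coeffs': [0.0215, 0.0, 0.0, 0.0, 0.0], 'tool_from_camera': [[0.0001, 0.9667, 0.2559, 0.0721], [1.0, -0.0001, 0.0001, 0.0001], [0.0001, 0.2559, -0.9667, -0.1705], [0.0, 0.0, 0.0, 1.0]]}
{'time': 0.15, 'q': array([-1.40852213e+00,  4.94031563e-01,  1.34596043e+00, -7.22851223e-07,
        1.30249389e+00, -9.55132869e-02]), 'dq': array([ 0.00150438, -0.00249707, -0.00217551,  0.00167026,  0.00042445,
        0.00064967]), 'joint_torque': array([ 6.85942105e-04, -8.79199219e+01, -3.82050812e+01,  7.07053137e-02,
        5.01851435e-02, -5.81476797e-05]), 'ee_pos': array([ 0.15928868, -0.60407576,  0.21349038]), 'ee_rot': array([-4.46352490e-04,  9.91704584e-01,  1.28537224e-01, -1.52536325e-05]), 'wrist_force': array([ 0.08615634,  0.17402639, -0.21030837]), 'ft_torque': array([0.05368621, 0.01092696, 0.02149067]), 'finger_force': 0.0, 'finger_gap': 0.09095227016885979}
```

View pics/top0.png

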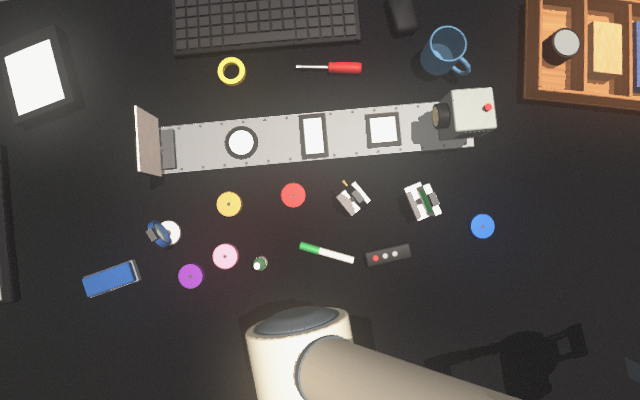

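View pics/scene0.png

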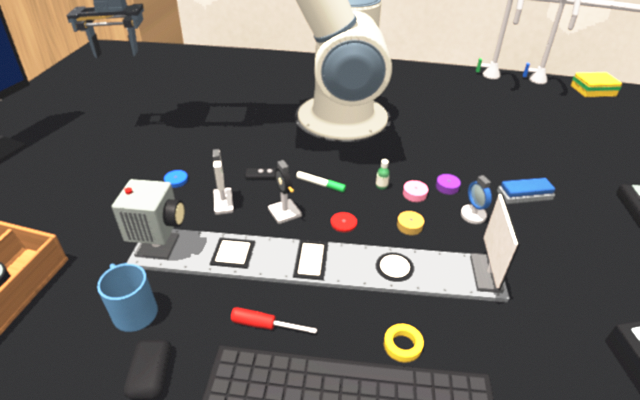

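```bash
cat > h.py <<'E'
import numpy as np, cv2
from station import readout, capture, camera_model, bot
from scipy.spatial.transform import Rotation as R
def pose():
    o=readout.get_obs(); q=o["ee_rot"]; T=np.eye(4)
    T[:3,:3]=R.from_quat([q[1],q[2],q[3],q[0]]).as_matrix(); T[:3,3]=o["ee_pos"]; return T
def snap(name,tag):
    "picture + world_from_camera, kept for later"
    T=pose(); im=capture(name); m=camera_model(name)
    W=T@np.array(m["tool_from_camera"]) if name=="wrist" else np.linalg.inv(m["extrinsics"])
    np.savez(f"pics/{tag}.npz",im=im,W=W,K=m["camera_matrix"],d=m["dist_coeffs"])
    cv2.imwrite(f"pics/{tag}.png",im[...,::-1]); return im
class View:
    def __init__(s,tag): f=np.load(f"pics/{tag}.npz"); s.im,s.W,s.K,s.d=[f[k] for k in("im","W","K","d")]; s.hsv=cv2.cvtColor(s.im,cv2.COLOR_RGB2HSV)
    def pt(s,px,z):
        "pixels -> world points on plane z"
        u=cv2.undistortPoints(np.float64(px).reshape(-1,1,2),s.K,s.d)[:,0]
        r=np.c_[u[:,0],-u[:,1],-np.ones(len(u))]@s.W[:3,:3].T; c=s.W[:3,3]
        return c+r*((z-c[2])/r[:,2])[:,None]
    def px(s,p):
        c=(np.atleast_2d(p)-s.W[:3,3])@s.W[:3,:3]
        return cv2.projectPoints(c*[1,-1,-1],np.zeros(3),np.zeros(3),s.K,s.d)[0][:,0]
    def blobs(s,lo,hi,z,amin=40,box=None):
        m=cv2.inRange(s.hsv,np.array(lo),np.array(hi))
        if box: k=np.zeros_like(m); x0,y0,x1,y1=box; k[y0:y1,x0:x1]=255; m&=k
        out=[]
        for c in cv2.findContours(m,cv2.RETR_EXTERNAL,cv2.CHAIN_APPROX_NONE)[0]:
            if cv2.contourArea(c)<amin: continue
            w=s.pt(c.reshape(-1,2),z)[:,:2]*1000
            out.append((c.reshape(-1,2),cv2.minAreaRect(np.float32(w))))
        return out
def show(bl):
    for c,((x,y),wh,a) in bl: print("px",c.mean(0).round(),"xy",round(x,1),round(y,1),"size",np.round(wh,1),"ang",round(a,1))
def go(x,y,z,yaw):
    """tool-axis shift (mm) and turn (deg) to reach a down-pointing pose (mm); yaw = direction of tool x, deg"""
    T=pose(); c,s_=np.cos(np.radians(yaw)),np.sin(np.radians(yaw))
    G=np.array([[c,s_,0],[s_,-c,0],[0,0,-1]])
    dp=T[:3,:3].T@(np.array([x,y,z])-T[:3,3]*1000)
    print("dp",dp.round(1),"turn",np.degrees(R.from_matrix(T[:3,:3].T@G).as_rotvec()).round(2),
      "now",(T[:3,3]*1000).round(1),"yaw",np.degrees(np.arctan2(T[1,0],T[0,0])).round(2))
E
python3 - <<'E'
from h import *
m=camera_model("top"); np.savez("pics/top0.npz",im=np.load("pics/top0.npy"),W=np.linalg.inv(m["extrinsics"]),K=m["camera_matrix"],d=m["dist_coeffs"])
v=View("top0")
print("white on pads z16"); show(v.blobs((0,0,190),(180,60,255),.016,150,(215,105,410,165)))
print("blue z12");show(v.blobs((100,120,90),(115,255,255),.012,150,(460,205,510,250)))
print("brass z20");show(v.blobs((18,80,90),(32,255,255),.020,150,(205,185,255,225)))
print("red");show(v.blobs((0,120,90),(8,255,255),.008,150,(270,175,320,215)))
for n,p in dict(lens=(153,236),iris=(360,190),filt=(433,199)).items(): print(n,"tab?",v.pt([p],.12).round(3))
for n,p in dict(lensfoot=(169,232),irisfoot=(346,203)).items(): print(n,v.pt([p],.010).round(3))
b=v.pt([(160,126),(473,105),(473,147),(164,172)],.012); print(b.round(3)); e=b[0]-b[1]; print("yaw",np.degrees(np.arctan2(e[1],e[0]))-90)
big=cv2.resize(v.im[165:285,90:510],None,fx=1.9,fy=1.9,interpolation=cv2.INTER_CUBIC); cv2.imwrite("pics/topcrop.png",big[...,::-1])
E
```

```text
white on pads z16
px [313. 135.] xy 617.8 11.6 size [81.6 41.7] ang 3.1
px [312. 137.] xy 616.8 14.0 size [108.7 450.8] ang 3.6
blue z12
px [482. 226.] xy 403.8 -364.1 size [57.7 54.2] ang 88.4
brass z20
px [228. 204.] xy 467.5 206.3 size [54.7 53.4] ang 74.9
red
px [293. 195.] xy 485.5 60.6 size [54.5 56.7] ang 88.9
lens tab? [[0.403 0.339 0.12 ]]
iris tab? [[ 0.485 -0.081  0.12 ]]
filt tab? [[ 0.464 -0.226  0.12 ]]
lensfoot [[0.406 0.347 0.01 ]]
irisfoot [[ 0.463 -0.059  0.01 ]]
[[ 0.652  0.366  0.012]
 [ 0.681 -0.356  0.012]
 [ 0.584 -0.352  0.012]
 [ 0.544  0.357  0.012]]
yaw 2.3135314392471855
```

View pics/topcrop.png

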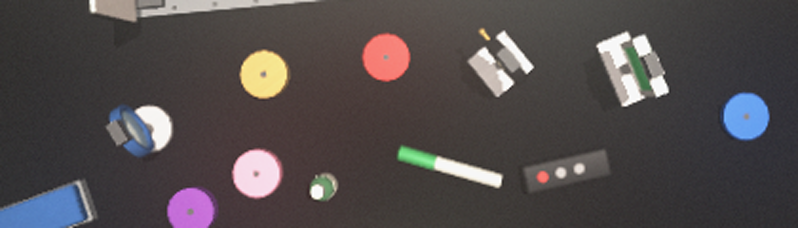

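```bash
python3 - <<'E'
from h import *
go(404,-364,120,30)
v=View("top0")
for b in ((220,115,265,168),(290,105,335,165),(360,105,408,155)):
    show(v.blobs((0,0,200),(180,60,255),.016,150,b))
E
```

```text
dp [ 297.8 -169.7   93.7] turn [-5.000e-02 -1.000e-02 -1.523e+01] now [ 159.3 -604.1  213.5] yaw 14.77
px [242. 143.] xy 607.3 173.6 size [101.1 113.1] ang 89.4
px [313. 135.] xy 617.6 11.5 size [81.3 41.3] ang 3.7
px [313. 138.] xy 616.6 14.2 size [ 99.9 113.7] ang 88.9
px [384. 130.] xy 627.5 -148.0 size [107.  112.9] ang 88.3
```

Emit:
arm_command([
  {"gripper": -1, "dp": [298, -170, 94], "turn": [0, 0, -15.2]},
  {"gripper": -1, "dp": [298, -170, 94], "turn": [0, 0, -15.2]},
  {"gripper": -1, "dp": [298, -170, 94], "turn": [0, 0, -15.2]},
  {"gripper": -1, "dp": [298, -170, 94], "turn": [0, 0, -15.2]},
  {"gripper": -1, "dp": [298, -170, 94], "turn": [0, 0, -15.2]},
])

```text
time: 0.78
ee_pos: [0.3756, -0.3917, 0.1309]
ee_rot: [0.0, 0.966, 0.258, 0.0]
wrist_force: [0.5, -1.4, -0.0]
finger_gap: 0.0909
finger_force: 0.0
```

Emit:
arm_command([
  {"gripper": -1, "dp": [0, 0, 0], "turn": [0, 0, 0]},
  {"gripper": -1, "dp": [0, 0, 0], "turn": [0, 0, 0]},
])

```text
time: 1.02
ee_pos: [0.3744, -0.3934, 0.1314]
ee_rot: [0.0, 0.966, 0.259, -0.0]
wrist_force: [0.3, -0.1, -0.3]
finger_gap: 0.0914
finger_force: 0.0
```

```bash
python3 - <<'E'
from h import *
go(404,-364,120,30)
snap("wrist","w1"); v=View("w1")
show(v.blobs((98,110,70),(118,255,255),.012,400))
E
```

```text
dp [ 40.3 -10.7  11.4] turn [0.01 0.01 0.02] now [ 374.4 -393.4  131.4] yaw 30.02
px [305. 165.] xy 391.2 -372.8 size [25.  54.5] ang 30.0
```

View pics/w1.png

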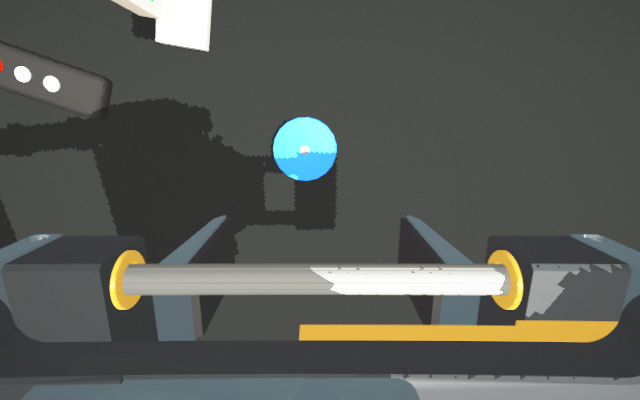

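```bash
cat >> h.py <<'E'
def circ(b):
    "fit: centre of min enclosing circle of blob's world contour is minAreaRect centre here; print offset in tool axes"
    (x,y),wh,a=b[1]; T=pose(); d=T[:3,:3].T@(np.array([x,y,0])-T[:3,3]*1000); print("xy",round(x,1),round(y,1),np.round(wh,1),"tool dp xy",d[:2].round(1))
E
python3 - <<'E'
from h import *
v=View("w1")
for b in v.blobs((80,90,70),(118,255,255),.012,1000): show([b]); circ(b)
E
```

```text
px [305. 148.] xy 403.6 -364.8 size [56.4 55.9] ang 30.9
xy 403.6 -364.8 [56.4 55.9] tool dp xy [ 40.1 -10.7]
```

Emit:
arm_command([
  {"gripper": -1, "dp": [40, -10.7, 10], "turn": [0, 0, 0]},
  {"gripper": -1, "dp": [40, -10.7, 50], "turn": [0, 0, 0]},
  {"gripper": -1, "dp": [40, -10.7, 95], "turn": [0, 0, 0]},
  {"gripper": -1, "dp": [40, -10.7, 122], "turn": [0, 0, 0]},
  {"gripper": -1, "dp": [40, -10.7, 127.5], "turn": [0, 0, 0]},
], force=20)

```text
time: 1.7
ee_pos: [0.4025, -0.3645, 0.0027]
ee_rot: [-0.001, 0.966, 0.258, -0.0]
wrist_force: [0.3, 0.1, -0.0]
finger_gap: 0.0913
finger_force: 0.0
```

Emit:
arm_command([
  {"gripper": -1, "dp": [0, 0, 0], "turn": [0, 0, 0]},
  {"gripper": 1, "dp": [0, 0, 0], "turn": [0, 0, 0]},
  {"gripper": 1, "dp": [0, 0, 0], "turn": [0, 0, 0]},
  {"gripper": 1, "dp": [0, 0, 0], "turn": [0, 0, 0]},
  {"gripper": 1, "dp": [0, 0, 0], "turn": [0, 0, 0]},
], force=20)

```text
time: 2.33
ee_pos: [0.4039, -0.364, 0.0041]
ee_rot: [0.0, 0.966, 0.259, 0.0]
wrist_force: [-0.5, 0.1, 4.2]
finger_gap: 0.0551
finger_force: 20.0
```

Emit:
arm_command([
  {"gripper": 1, "dp": [0, 0, 0], "turn": [0, 0, 0]},
  {"gripper": 1, "dp": [0, 0, 0], "turn": [0, 0, 0]},
])

```text
time: 2.58
ee_pos: [0.4039, -0.3641, 0.0041]
ee_rot: [0.0, 0.966, 0.259, 0.0]
wrist_force: [-1.3, 0.6, 6.3]
finger_gap: 0.0552
finger_force: 20.0
```

Emit:
arm_command([
  {"gripper": 1, "dp": [0, 0, -30], "turn": [0, 0, 0]},
  {"gripper": 1, "dp": [0, 0, -90], "turn": [0, 0, 0]},
  {"gripper": 1, "dp": [0, 0, -150], "turn": [0, 0, 0]},
  {"gripper": 1, "dp": [0, 0, -195], "turn": [0, 0, 0]},
  {"gripper": 1, "dp": [0, 0, -195], "turn": [0, 0, 0]},
])

```text
time: 3.2
ee_pos: [0.4049, -0.3652, 0.2021]
ee_rot: [0.003, 0.966, 0.259, 0.001]
wrist_force: [-0.3, 0.3, -1.2]
finger_gap: 0.0552
finger_force: 20.0
```

```bash
python3 - <<'E'
from h import *
go(566,174,200,3)
E
```

```text
dp [ 4.090e+02 -3.866e+02  3.000e-01] turn [ 0.31 -0.15 26.98] now [ 404.9 -365.2  202.1] yaw 29.98
```

Emit:
arm_command([
  {"gripper": 1, "dp": [41, -38.6, 0], "turn": [0, 0, 0]},
  {"gripper": 1, "dp": [82, -77.2, 0], "turn": [0, 0, 0]},
  {"gripper": 1, "dp": [123, -116, 0], "turn": [0, 0, 0]},
  {"gripper": 1, "dp": [164, -154.4, 0], "turn": [0, 0, 0]},
  {"gripper": 1, "dp": [205, -193, 0], "turn": [0, 0, 0]},
])

```text
time: 3.82
ee_pos: [0.4846, -0.0924, 0.1977]
ee_rot: [-0.0, 0.966, 0.259, -0.001]
wrist_force: [1.1, -0.4, -0.9]
finger_gap: 0.0548
finger_force: 20.0
```

Emit:
arm_command([
  {"gripper": 1, "dp": [41, -38.6, 0], "turn": [0, 0, 5.4]},
  {"gripper": 1, "dp": [82, -77.2, 0], "turn": [0, 0, 10.8]},
  {"gripper": 1, "dp": [123, -116, 0], "turn": [0, 0, 16.2]},
  {"gripper": 1, "dp": [164, -154.4, 0], "turn": [0, 0, 21.6]},
  {"gripper": 1, "dp": [204, -193.5, 0], "turn": [0, 0, 27]},
])

```text
time: 4.45
ee_pos: [0.5646, 0.177, 0.1974]
ee_rot: [0.0, 1.0, 0.024, -0.001]
wrist_force: [-0.4, -0.6, -1.1]
finger_gap: 0.055
finger_force: 20.0
```

Emit:
arm_command([
  {"gripper": 1, "dp": [0, 0, 0], "turn": [0, 0, 0]},
  {"gripper": 1, "dp": [0, 0, 0], "turn": [0, 0, 0]},
])

```text
time: 4.7
ee_pos: [0.5642, 0.1749, 0.1976]
ee_rot: [0.0, 1.0, 0.027, -0.001]
wrist_force: [-1.3, -0.0, -1.0]
finger_gap: 0.0554
finger_force: 20.0
```

```bash
python3 - <<'E'
from h import *
go(566,174,200,3)
snap("wrist","w2"); v=View("w2"); snap("scene","s2")
show(v.blobs((0,0,190),(180,50,255),.016,500))
print(v.px([.608,.174,.016]))
E
```

```text
dp [ 1.8  1.  -2.4] turn [0.03 0.12 0.05] now [564.2 174.9 197.6] yaw 3.05
px [620. 137.] xy 626.6 -139.2 size [56.2 44.5] ang 4.4
px [407. 133.] xy 611.8 96.2 size [107.3 528.5] ang 3.7
px [ 27. 141.] xy 580.6 475.4 size [190.4   8.3] ang 3.6
[[318.81926191 138.40330053]]
```

View pics/w2.png

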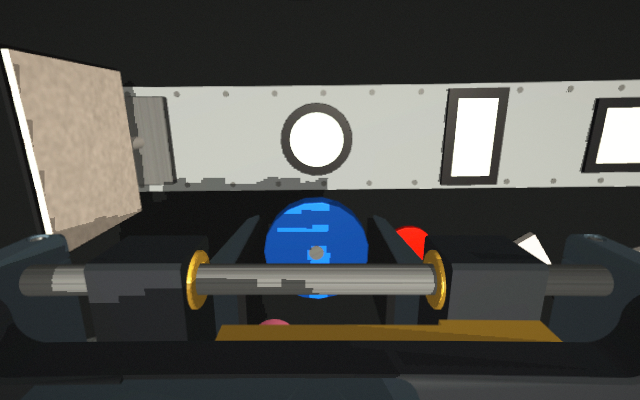

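```bash
cat >> h.py <<'E'
def pads(v,z=.016,lo=60,box=(0,0,640,230)):
    "dark pads: white inner outlines enclosed by dark border -> minAreaRect of the inner white on z"
    g=cv2.cvtColor(v.im,cv2.COLOR_RGB2GRAY); x0,y0,x1,y1=box
    d=(g<130).astype(np.uint8)*255; k=np.zeros_like(d); k[y0:y1,x0:x1]=d[y0:y1,x0:x1]
    cs,h=cv2.findContours(k,cv2.RETR_CCOMP,cv2.CHAIN_APPROX_NONE); out=[]
    for i,c in enumerate(cs):
        if h[0][i][3]>=0 and 800<cv2.contourArea(c)<9000:
            w=v.pt(c.reshape(-1,2),z)[:,:2]*1000; M=cv2.moments(np.float32(w).reshape(-1,1,2)); 
            out.append((c.reshape(-1,2),cv2.minAreaRect(np.float32(w)))); print("centroid",round(M["m10"]/M["m00"],1),round(M["m01"]/M["m00"],1),end=" "); show(out[-1:])
    return out
E
python3 - <<'E'
from h import *
v=View("w2"); pads(v); print("top"); pads(View("top0"),box=(170,100,410,170))
for z in (.206,.21): show(v.blobs((95,80,30),(125,255,255),z,1500,(250,190,390,265)))
print("blue top-edge, dot", v.pt([(317,197),(265,248),(369,248),(317,253)],.2056).round(4)*1000)
E
```

```text
centroid 606.5 176.7 px [316. 139.] xy 606.3 176.6 size [58.5 57.8] ang 48.6
centroid 616.9 12.2 px [474. 136.] xy 616.7 12.2 size [82.6 43.3] ang 3.8
centroid 592.5 348.1 px [151. 142.] xy 590.6 350.9 size [98.  37.2] ang 3.8
top
px [316. 237.] xy 576.1 175.4 size [37.  55.2] ang 3.0
px [316. 237.] xy 577.6 175.5 size [36.1 53.8] ang 3.0
blue top-edge, dot [[594.  175.9 205.6]
 [564.7 201.9 205.6]
 [567.6 146.9 205.6]
 [563.2 174.2 205.6]]
```

```bash
python3 - <<'E'
from h import *
v=View("top0"); 
for t in (90,110,140,170):
  g=cv2.cvtColor(v.im,cv2.COLOR_RGB2GRAY); d=(g>t).astype(np.uint8)
  n,l=cv2.connectedComponents(d,connectivity=4)
  for p in ((241,142),(313,136),(383,130)):
    m=(l==l[p[1],p[0]]).astype(np.uint8); c=max(cv2.findContours(m,cv2.RETR_EXTERNAL,cv2.CHAIN_APPROX_NONE)[0],key=cv2.contourArea)
    w=v.pt(c.reshape(-1,2),.016)[:,:2]*1000; r=cv2.minAreaRect(np.float32(w)); print(t,p,np.round(r[0],1),np.round(r[1],1),round(r[2],1))
E
```

```text
90 (241, 142) [628.1   8.6] [169.3 833.9] 1.4
90 (313, 136) [628.1   8.6] [169.3 833.9] 1.4
90 (383, 130) [628.1   8.6] [169.3 833.9] 1.4
110 (241, 142) [607.4 177.1] [57.4 55. ] 88.3
110 (313, 136) [613.7  38.7] [779.8 164.4] 89.0
110 (383, 130) [613.7  38.7] [779.8 164.4] 89.0
140 (241, 142) [607.4 176. ] [55.  55.2] 89.2
140 (313, 136) [617.6  12.1] [82.1 43.3] 3.7
140 (383, 130) [ 628.1 -146.5] [58.1 60.3] 3.9
170 (241, 142) [607.4 176. ] [55.2 55. ] 88.3
170 (313, 136) [617.8  11.7] [81.7 42.1] 3.7
170 (383, 130) [ 628.  -146.3] [57.5 59.5] 3.9
```

```bash
python3 - <<'E'
from h import *
go(607,176.5,20.5,3.7)
E
```

```text
dp [ 42.9  -0.3 177.7] turn [ 0.02  0.08 -0.75] now [564.4 174.1 198.2] yaw 2.95
```

Emit:
arm_command([
  {"gripper": 1, "dp": [43, -0.3, 20], "turn": [0, 0, -0.7]},
  {"gripper": 1, "dp": [43, -0.3, 80], "turn": [0, 0, -0.7]},
  {"gripper": 1, "dp": [43, -0.3, 140], "turn": [0, 0, -0.7]},
  {"gripper": 1, "dp": [43, -0.3, 165], "turn": [0, 0, -0.7]},
  {"gripper": 1, "dp": [43, -0.3, 172], "turn": [0, 0, -0.7]},
])

```text
time: 5.42
ee_pos: [0.6068, 0.1764, 0.0253]
ee_rot: [0.0, 1.0, 0.031, -0.001]
wrist_force: [-0.4, 0.1, 0.3]
finger_gap: 0.0549
finger_force: 20.0
```

Emit:
arm_command([
  {"gripper": 1, "dp": [0, 0, 0], "turn": [0, 0, 0]},
  {"gripper": 1, "dp": [0, 0, 2], "turn": [0, 0, 0]},
  {"gripper": 1, "dp": [0, 0, 4], "turn": [0, 0, 0]},
  {"gripper": 1, "dp": [0, 0, 4], "turn": [0, 0, 0]},
])

```text
time: 5.92
ee_pos: [0.608, 0.1778, 0.0232]
ee_rot: [-0.0, 0.999, 0.032, 0.0]
wrist_force: [0.5, -1.2, -0.3]
finger_gap: 0.0552
finger_force: 20.0
```

```bash
python3 - <<'E'
from h import *
go(607,176.5,20.1,3.7); print(readout.get_obs()["wrist_force"])
E
```

```text
dp [-1.1  1.2  3.1] turn [-0.01 -0.03 -0.02] now [608.  177.8  23.2] yaw 3.68
[ 0.45176175 -1.18746925 -0.32356933]
```

Emit:
arm_command([
  {"gripper": 1, "dp": [-0.5, 0.6, 1.5], "turn": [0, 0, 0]},
  {"gripper": 1, "dp": [-0.5, 0.6, 2.5], "turn": [0, 0, 0]},
  {"gripper": 1, "dp": [-0.5, 0.6, 2.5], "turn": [0, 0, 0]},
])

```text
time: 6.3
ee_pos: [0.6074, 0.1771, 0.0202]
ee_rot: [0.0, 0.999, 0.032, -0.0]
wrist_force: [0.6, -0.6, -1.1]
finger_gap: 0.0554
finger_force: 20.0
```

Emit:
arm_command([
  {"gripper": 1, "dp": [0, 0, 0.5], "turn": [0, 0, 0]},
  {"gripper": 1, "dp": [0, 0, 0.5], "turn": [0, 0, 0]},
])

```text
time: 6.55
ee_pos: [0.6074, 0.1771, 0.0201]
ee_rot: [0.0, 0.999, 0.032, 0.0]
wrist_force: [-1.7, -0.6, 5.3]
finger_gap: 0.0554
finger_force: 20.0
```

Emit:
arm_command([
  {"gripper": -1, "dp": [0, 0, 0], "turn": [0, 0, 0]},
  {"gripper": -1, "dp": [0, 0, 0], "turn": [0, 0, 0]},
  {"gripper": -1, "dp": [0, 0, 0], "turn": [0, 0, 0]},
  {"gripper": -1, "dp": [0, 0, 0], "turn": [0, 0, 0]},
  {"gripper": -1, "dp": [0, 0, 0], "turn": [0, 0, 0]},
])

```text
time: 7.18
ee_pos: [0.6074, 0.1771, 0.0198]
ee_rot: [0.0, 0.999, 0.032, -0.0]
wrist_force: [-0.2, 0.4, 0.0]
finger_gap: 0.0913
finger_force: 0.0
```

Emit:
arm_command([
  {"gripper": -1, "dp": [0, 0, -40], "turn": [0, 0, 0]},
  {"gripper": -1, "dp": [0, 0, -100], "turn": [0, 0, 0]},
  {"gripper": -1, "dp": [-42, 0, -130], "turn": [0, 0, 0]},
  {"gripper": -1, "dp": [-42, 0, -130], "turn": [0, 0, 0]},
  {"gripper": -1, "dp": [-42, 0, -130], "turn": [0, 0, 0]},
])

```text
time: 7.8
ee_pos: [0.5657, 0.1744, 0.1497]
ee_rot: [-0.0, 0.999, 0.032, 0.0]
wrist_force: [0.6, 0.2, -0.8]
finger_gap: 0.0914
finger_force: 0.0
```

```bash
python3 - <<'E'
from h import *
go(467.5,206.3,150,3.7)
snap("wrist","w3"); v=View("w3")
pads(v,.028)
show(v.blobs((80,90,70),(118,255,255),.028,1000,(220,60,420,230)))
# outer pad circle (dark)
g=cv2.cvtColor(v.im,cv2.COLOR_RGB2GRAY); print(v.px([.607,.177,.028]))
E
cp pics/w3.png pics/w3v.png
```

```text
dp [-96.  -38.1  -0.3] turn [-0.   -0.02 -0.03] now [565.7 174.4 149.7] yaw 3.67
centroid 617.8 18.8 px [498. 144.] xy 617.8 18.7 size [78.7 41.4] ang 3.6
centroid 606.9 176.9 px [316. 146.] xy 606.9 176.8 size [55.2 55.2] ang 47.9
centroid 595.6 342.1 px [124. 140.] xy 595.9 345.8 size [86.5 37.4] ang 4.0
px [316. 147.] xy 606.8 177.3 size [54.9 55.6] ang 3.7
[[315.86207139 147.110071  ]]
```

View pics/w3.png

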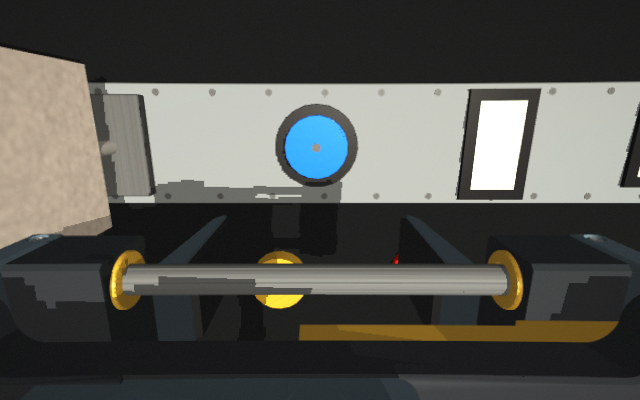

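```bash
python3 - <<'E'
from h import *
v=View("w3"); g=cv2.cvtColor(v.im,cv2.COLOR_RGB2GRAY)
d=((g<130)).astype(np.uint8); d[200:]=0; 
d[cv2.inRange(v.hsv,np.array((80,90,70)),np.array((118,255,255)))>0]=1
n,l=cv2.connectedComponents(d); m=(l==l[147,316]).astype(np.uint8)
c=max(cv2.findContours(m,cv2.RETR_EXTERNAL,cv2.CHAIN_APPROX_NONE)[0],key=cv2.contourArea)
w=v.pt(c.reshape(-1,2),.016)[:,:2]*1000; w=w[w[:,0]>600]; A=np.c_[w,np.ones(len(w))]; s=np.linalg.lstsq(A,-(w**2).sum(1),rcond=None)[0]
cx,cy=-s[:2]/2; print("pad outer circle",cx,cy,np.sqrt(cx*cx+cy*cy-s[2]))
go(467.5-42,206.3-2.7,150,3.7)
E
```

```text
pad outer circle 627.7029978504316 173.84777249942942 179.5711736535159
dp [-138.1  -38.1   -0.7] turn [ 0.    0.02 -0.03] now [565.8 174.4 149.2] yaw 3.67
```

Emit:
arm_command([
  {"gripper": -1, "dp": [-46, -12.7, 0], "turn": [0, 0, 0]},
  {"gripper": -1, "dp": [-92, -25.4, 0], "turn": [0, 0, 0]},
  {"gripper": -1, "dp": [-138, -38, 0], "turn": [0, 0, 0]},
  {"gripper": -1, "dp": [-138, -38, 0], "turn": [0, 0, 0]},
  {"gripper": -1, "dp": [-138, -38, 0], "turn": [0, 0, 0]},
])

```text
time: 8.48
ee_pos: [0.4263, 0.2037, 0.1495]
ee_rot: [0.0, 0.999, 0.032, 0.0]
wrist_force: [-0.1, -0.3, -0.1]
finger_gap: 0.0914
finger_force: 0.0
```

```bash
python3 - <<'E'
from h import *
snap("wrist","w4"); v=View("w4")
for b in v.blobs((15,60,60),(35,255,255),.020,1000,(230,80,420,225)): show([b]); circ(b)
go(467.5,206.3,4,3.7)
E
```

```text
px [316. 146.] xy 467.0 206.1 size [55.4 56. ] ang 3.7
xy 467.0 206.1 [55.4 56. ] tool dp xy [40.5  0. ]
dp [ 4.090e+01 -1.000e-01  1.455e+02] turn [ 0.   -0.02 -0.04] now [426.6 203.6 149.5] yaw 3.66
```

Emit:
arm_command([
  {"gripper": -1, "dp": [40.5, 0, 20], "turn": [0, 0, 0]},
  {"gripper": -1, "dp": [40.5, 0, 75], "turn": [0, 0, 0]},
  {"gripper": -1, "dp": [40.5, 0, 125], "turn": [0, 0, 0]},
  {"gripper": -1, "dp": [40.5, 0, 144], "turn": [0, 0, 0]},
  {"gripper": -1, "dp": [40.5, 0, 144.5], "turn": [0, 0, 0]},
])

```text
time: 9.15
ee_pos: [0.4659, 0.2056, 0.0037]
ee_rot: [0.0, 0.999, 0.032, -0.001]
wrist_force: [-0.2, -0.7, 0.8]
finger_gap: 0.0912
finger_force: 0.0
```

Emit:
arm_command([
  {"gripper": -1, "dp": [0, 0, 0], "turn": [0, 0, 0]},
  {"gripper": 1, "dp": [0, 0, 0], "turn": [0, 0, 0]},
  {"gripper": 1, "dp": [0, 0, 0], "turn": [0, 0, 0]},
  {"gripper": 1, "dp": [0, 0, 0], "turn": [0, 0, 0]},
  {"gripper": 1, "dp": [0, 0, 0], "turn": [0, 0, 0]},
], force=35)

```text
time: 9.78
ee_pos: [0.4659, 0.2061, 0.0056]
ee_rot: [-0.0, 0.999, 0.032, 0.0]
wrist_force: [-0.3, -1.8, 3.7]
finger_gap: 0.0552
finger_force: 35.0
```

Emit:
arm_command([
  {"gripper": 1, "dp": [0, 0, 0], "turn": [0, 0, 0]},
  {"gripper": 1, "dp": [0, 0, 0], "turn": [0, 0, 0]},
])

```text
time: 10.02
ee_pos: [0.4659, 0.2061, 0.0055]
ee_rot: [-0.0, 0.999, 0.032, 0.0]
wrist_force: [-1.4, -0.2, 6.5]
finger_gap: 0.0549
finger_force: 35.0
```

Emit:
arm_command([
  {"gripper": 1, "dp": [0, 0, -15], "turn": [0, 0, 0]},
  {"gripper": 1, "dp": [0, 0, -50], "turn": [0, 0, 0]},
  {"gripper": 1, "dp": [0, 0, -90], "turn": [0, 0, 0]},
  {"gripper": 1, "dp": [0, 0, -100], "turn": [0, 0, 0]},
  {"gripper": 1, "dp": [0, 0, -100], "turn": [0, 0, 0]},
])

```text
time: 10.65
ee_pos: [0.4658, 0.2061, 0.1056]
ee_rot: [-0.0, 0.999, 0.032, 0.0]
wrist_force: [0.6, 0.4, -4.1]
finger_gap: 0.0552
finger_force: 35.0
```

```bash
python3 - <<'E'
from h import *
go(607,176.8,60,3.7)
E
```

```text
dp [139.   38.3  45.7] turn [-0.01 -0.05 -0.03] now [465.8 206.1 105.6] yaw 3.67
```

Emit:
arm_command([
  {"gripper": 1, "dp": [46, 12.7, 0], "turn": [0, 0, 0]},
  {"gripper": 1, "dp": [92, 25.4, 0], "turn": [0, 0, 0]},
  {"gripper": 1, "dp": [138, 38.2, 10], "turn": [0, 0, 0]},
  {"gripper": 1, "dp": [138, 38.2, 45], "turn": [0, 0, 0]},
  {"gripper": 1, "dp": [138, 38.2, 60], "turn": [0, 0, 0]},
])

```text
time: 11.28
ee_pos: [0.6038, 0.1761, 0.0417]
ee_rot: [0.0, 0.999, 0.032, -0.003]
wrist_force: [-0.8, 0.1, -3.4]
finger_gap: 0.0549
finger_force: 35.0
```

Emit:
arm_command([
  {"gripper": 1, "dp": [0, 0, 3], "turn": [0, 0, 0]},
  {"gripper": 1, "dp": [0, 0, 6], "turn": [0, 0, 0]},
  {"gripper": 1, "dp": [0, 0, 8], "turn": [0, 0, 0]},
  {"gripper": 1, "dp": [0, 0, 8], "turn": [0, 0, 0]},
])

```text
time: 11.78
ee_pos: [0.6061, 0.1769, 0.0379]
ee_rot: [-0.0, 0.999, 0.032, 0.0]
wrist_force: [-0.0, -0.1, -4.3]
finger_gap: 0.0551
finger_force: 35.0
```

```bash
python3 - <<'E'
from h import *
go(606,176.8,33.5,3.7)
E
```

```text
dp [-0.1  0.1  4.4] turn [-0.01 -0.04 -0.02] now [606.1 176.9  37.9] yaw 3.68
```

Emit:
arm_command([
  {"gripper": 1, "dp": [0, 0, 2], "turn": [0, 0, 0]},
  {"gripper": 1, "dp": [0, 0, 4], "turn": [0, 0, 0]},
  {"gripper": 1, "dp": [0, 0, 4], "turn": [0, 0, 0]},
  {"gripper": 1, "dp": [0, 0, 4], "turn": [0, 0, 0]},
])

```text
time: 12.28
ee_pos: [0.606, 0.1768, 0.0336]
ee_rot: [-0.0, 0.999, 0.032, 0.0]
wrist_force: [-1.1, -0.6, 3.5]
finger_gap: 0.0552
finger_force: 35.0
```

Emit:
arm_command([
  {"gripper": 1, "dp": [0, 0, 0.5], "turn": [0, 0, 0]},
  {"gripper": 1, "dp": [0, 0, 0.5], "turn": [0, 0, 0]},
])

```text
time: 12.52
ee_pos: [0.6061, 0.1768, 0.0335]
ee_rot: [-0.0, 0.999, 0.032, 0.0]
wrist_force: [-3.2, -0.5, 11.5]
finger_gap: 0.0554
finger_force: 35.0
```

Emit:
arm_command([
  {"gripper": -1, "dp": [0, 0, 0], "turn": [0, 0, 0]},
  {"gripper": -1, "dp": [0, 0, 0], "turn": [0, 0, 0]},
  {"gripper": -1, "dp": [0, 0, 0], "turn": [0, 0, 0]},
  {"gripper": -1, "dp": [0, 0, 0], "turn": [0, 0, 0]},
  {"gripper": -1, "dp": [0, 0, 0], "turn": [0, 0, 0]},
])

```text
time: 13.15
ee_pos: [0.6059, 0.1768, 0.0328]
ee_rot: [0.0, 0.999, 0.032, -0.0]
wrist_force: [0.8, -0.2, 0.6]
finger_gap: 0.0917
finger_force: 0.0
```

Emit:
arm_command([
  {"gripper": -1, "dp": [0, 0, -50], "turn": [0, 0, 0]},
  {"gripper": -1, "dp": [0, 0, -110], "turn": [0, 0, 0]},
  {"gripper": -1, "dp": [-42, 0, -150], "turn": [0, 0, 0]},
  {"gripper": -1, "dp": [-42, 0, -150], "turn": [0, 0, 0]},
  {"gripper": -1, "dp": [-42, 0, -150], "turn": [0, 0, 0]},
])

```text
time: 13.78
ee_pos: [0.5642, 0.1741, 0.1826]
ee_rot: [0.0, 0.999, 0.032, 0.0]
wrist_force: [-0.2, -0.2, 0.6]
finger_gap: 0.0913
finger_force: 0.0
```

```bash
python3 - <<'E'
from h import *
snap("wrist","w5"); v=View("w5"); snap("top","top5")
show(v.blobs((15,60,60),(35,255,255),.048,1000,(230,80,420,225)))
show(View("top5").blobs((15,60,60),(35,255,255),.048,300,(210,120,270,165)))
go(403-70,339,220,3.7)
E
```

```text
px [316. 143.] xy 607.1 177.1 size [56.3 55.8] ang 5.0
dp [-220.2 -179.4  -38. ] turn [ 0.01  0.08 -0.04] now [564.1 174.  181.7] yaw 3.66
```

Emit:
arm_command([
  {"gripper": -1, "dp": [-47, -44, -10], "turn": [0, 0, 0]},
  {"gripper": -1, "dp": [-94, -88, -20], "turn": [0, 0, 0]},
  {"gripper": -1, "dp": [-141, -132, -30], "turn": [0, 0, 0]},
  {"gripper": -1, "dp": [-188, -178, -35], "turn": [0, 0, 0]},
  {"gripper": -1, "dp": [-188, -178, -35], "turn": [0, 0, 0]},
])

```text
time: 14.5
ee_pos: [0.3627, 0.3415, 0.2173]
ee_rot: [0.0, 0.999, 0.034, -0.001]
wrist_force: [0.1, -0.6, -0.7]
finger_gap: 0.091
finger_force: 0.0
```

```bash
python3 - <<'E'
from h import *
snap("wrist","w6"); go(365,338,200,3.7)
E
```

```text
dp [ 1.6  3.4 17.3] turn [0.02 0.07 0.12] now [363.2 341.3 217.3] yaw 3.82
```

View pics/w6.png

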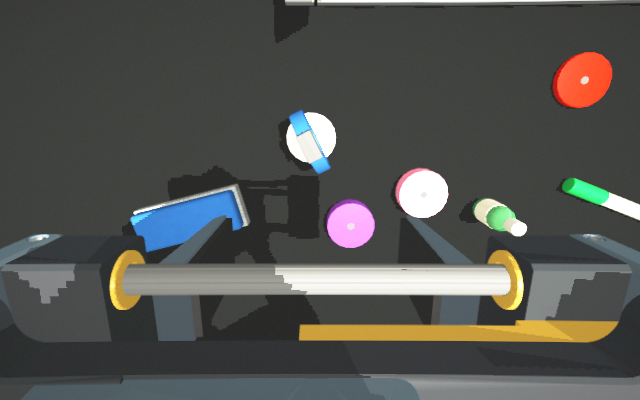

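```bash
cat >> h.py <<'E'
def fitcirc(w):
    A=np.c_[w,np.ones(len(w))]; s=np.linalg.lstsq(A,-(w**2).sum(1),rcond=None)[0]; c=-s[:2]/2; return c,np.sqrt(c@c-s[2])
E
python3 - <<'E'
from h import *
v=View("w6")
bl=v.blobs((95,110,60),(118,255,255),.085,60,(270,90,345,185)); show(bl)
P=[v.pt([cv2.moments(c)["m10"]/cv2.moments(c)["m00"],cv2.moments(c)["m01"]/cv2.moments(c)["m00"]],.08)[0,:2]*1000 for c,_ in bl]; P.sort(key=lambda p:p[0]); e=P[-1]-P[0]; print("yaw",np.degrees(np.arctan2(e[1],e[0])))
# foot: white, rim points only
m=cv2.inRange(v.hsv,np.array((0,0,200)),np.array((180,40,255))); k=np.zeros_like(m); k[95:180,270:345]=255; m&=k
c=np.vstack([c for c in cv2.findContours(m,cv2.RETR_EXTERNAL,cv2.CHAIN_APPROX_NONE)[0]]).reshape(-1,2)
h=cv2.convexHull(c)[:,0]; w=v.pt(h,.010)[:,:2]*1000
print("foot enclosing",[np.round(t,1) for t in cv2.minEnclosingCircle(np.float32(w))], "fit",fitcirc(w))
cv2.imwrite("pics/w6c.png",cv2.resize(v.im[90:190,260:360],None,fx=5,fy=5,interpolation=cv2.INTER_NEAREST)[...,::-1])
E
```

```text
px [321. 161.] xy 390.3 341.0 size [22.2 15.6] ang 32.5
px [302. 124.] xy 420.3 358.5 size [27.  14.7] ang 31.7
yaw 30.74255651644484
foot enclosing [array([404.9, 350. ]), np.float64(28.1)] fit (array([404.78141386, 349.9710229 ]), np.float64(27.871789040381245))
```

View pics/w6c.png

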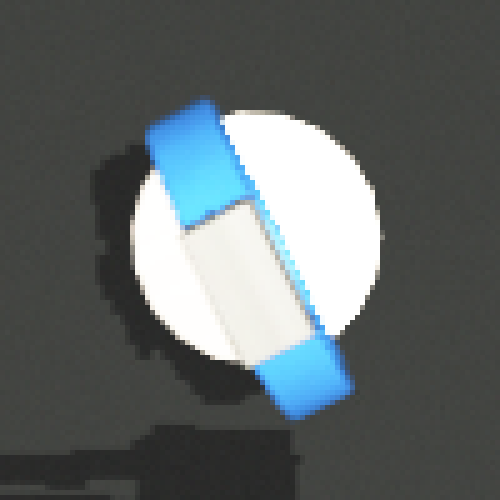

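```bash
python3 - <<'E'
from h import *
v=View("w6"); t=v.pt([(297,136),(311,130),(323.6,157),(310,163)],.104)[:,:2]*1000
r=cv2.minAreaRect(np.float32(t)); print(r, t.mean(0)); e=(t[1]+t[0]-t[2]-t[3]); print(np.degrees(np.arctan2(e[1],e[0])))
go(404.9,349.8,180,31.5)
E
```

```text
((404.7530517578125, 348.8980712890625), (25.72452163696289, 12.846338272094727), 29.15245246887207) [404.70132439 348.85969191]
29.19022779694049
dp [42.2 -5.7 37.2] turn [  0.     0.07 -27.68] now [363.2 341.3 217.3] yaw 3.82
```

Emit:
arm_command([
  {"gripper": -1, "dp": [14, -2, 0], "turn": [0, 0, -9]},
  {"gripper": -1, "dp": [28, -4, 0], "turn": [0, 0, -18]},
  {"gripper": -1, "dp": [42, -5.3, 0], "turn": [0, 0, -26.7]},
  {"gripper": -1, "dp": [42, -5.3, 40], "turn": [0, 0, -26.7]},
  {"gripper": -1, "dp": [42, -5.3, 70], "turn": [0, 0, -26.7]},
])

```text
time: 15.18
ee_pos: [0.4078, 0.3466, 0.1457]
ee_rot: [0.0, 0.965, 0.261, -0.001]
wrist_force: [-0.2, 0.1, 0.4]
finger_gap: 0.0912
finger_force: 0.0
```

Emit:
arm_command([
  {"gripper": -1, "dp": [0, 0, 0], "turn": [0, 0, 0]},
  {"gripper": -1, "dp": [0, 0, 0], "turn": [0, 0, 0]},
])

```text
time: 15.42
ee_pos: [0.4076, 0.3476, 0.1484]
ee_rot: [-0.0, 0.965, 0.262, 0.0]
wrist_force: [0.0, 0.4, 0.0]
finger_gap: 0.0912
finger_force: 0.0
```

```bash
python3 - <<'E'
from h import *
go(404.8,349.4,86,30.5)
E
```

```text
dp [-1.6 -3.  62.4] turn [ 0.   -0.03 -0.17] now [407.6 347.6 148.4] yaw 30.33
```

Emit:
arm_command([
  {"gripper": -1, "dp": [-1.6, -3, 20], "turn": [0, 0, 0]},
  {"gripper": -1, "dp": [-1.6, -3, 50], "turn": [0, 0, 0]},
  {"gripper": -1, "dp": [-1.6, -3, 62], "turn": [0, 0, 0]},
  {"gripper": -1, "dp": [-1.6, -3, 62], "turn": [0, 0, 0]},
])

```text
time: 15.92
ee_pos: [0.404, 0.3495, 0.0861]
ee_rot: [0.0, 0.965, 0.262, -0.0]
wrist_force: [-0.3, -0.1, -0.5]
finger_gap: 0.0914
finger_force: 0.0
```

Emit:
arm_command([
  {"gripper": 1, "dp": [0, 0, 0], "turn": [0, 0, 0]},
  {"gripper": 1, "dp": [0, 0, 0], "turn": [0, 0, 0]},
  {"gripper": 1, "dp": [0, 0, 0], "turn": [0, 0, 0]},
  {"gripper": 1, "dp": [0, 0, 0], "turn": [0, 0, 0]},
  {"gripper": 1, "dp": [0, 0, 0], "turn": [0, 0, 0]},
], force=30)

```text
time: 16.55
ee_pos: [0.4037, 0.3495, 0.0859]
ee_rot: [-0.0, 0.965, 0.262, 0.0]
wrist_force: [-0.4, -0.7, 0.3]
finger_gap: 0.0436
finger_force: 0.0
```

Emit:
arm_command([
  {"gripper": 1, "dp": [0, 0, 0], "turn": [0, 0, 0]},
  {"gripper": 1, "dp": [0, 0, 0], "turn": [0, 0, 0]},
  {"gripper": 1, "dp": [0, 0, 0], "turn": [0, 0, 0]},
])

```text
time: 16.92
ee_pos: [0.4037, 0.3495, 0.0858]
ee_rot: [0.0, 0.965, 0.262, -0.0]
wrist_force: [-0.6, 0.5, 0.3]
finger_gap: 0.014
finger_force: 0.8
```

Gap 14 mm on the tab. Let the grip build, then lift.

Emit:
arm_command([
  {"gripper": 1, "dp": [0, 0, 0], "turn": [0, 0, 0]},
  {"gripper": 1, "dp": [0, 0, 0], "turn": [0, 0, 0]},
  {"gripper": 1, "dp": [0, 0, 0], "turn": [0, 0, 0]},
])

```text
time: 17.3
ee_pos: [0.4037, 0.3495, 0.0858]
ee_rot: [-0.0, 0.965, 0.262, -0.0]
wrist_force: [-0.1, 0.5, -1.1]
finger_gap: 0.0136
finger_force: 30.0
```

Emit:
arm_command([
  {"gripper": 1, "dp": [0, 0, -10], "turn": [0, 0, 0]},
  {"gripper": 1, "dp": [0, 0, -40], "turn": [0, 0, 0]},
  {"gripper": 1, "dp": [0, 0, -80], "turn": [0, 0, 0]},
  {"gripper": 1, "dp": [0, 0, -90], "turn": [0, 0, 0]},
  {"gripper": 1, "dp": [0, 0, -90], "turn": [0, 0, 0]},
])

```text
time: 17.92
ee_pos: [0.4038, 0.3495, 0.1761]
ee_rot: [-0.0, 0.965, 0.262, 0.0]
wrist_force: [0.2, 0.6, -3.3]
finger_gap: 0.014
finger_force: 30.0
```

```bash
python3 - <<'E'
from h import *
go(607,177,176,3.66)
E
```

```text
dp [8.810e+01 2.516e+02 2.000e-01] turn [-2.000e-02 -6.000e-02  2.671e+01] now [403.8 349.5 176.1] yaw 30.37
```

Emit:
arm_command([
  {"gripper": 1, "dp": [10, 28, 0], "turn": [0, 0, 0]},
  {"gripper": 1, "dp": [22, 63, 0], "turn": [0, 0, 0]},
  {"gripper": 1, "dp": [34, 98, 0], "turn": [0, 0, 0]},
  {"gripper": 1, "dp": [44, 126, 0], "turn": [0, 0, 0]},
])

```text
time: 18.42
ee_pos: [0.5056, 0.2617, 0.1741]
ee_rot: [0.0, 0.965, 0.262, -0.001]
wrist_force: [-0.7, 0.0, -3.6]
finger_gap: 0.0136
finger_force: 30.0
```

Emit:
arm_command([
  {"gripper": 1, "dp": [11, 31, 0], "turn": [0, 0, 6]},
  {"gripper": 1, "dp": [22, 63, 0], "turn": [0, 0, 13]},
  {"gripper": 1, "dp": [33, 95, 0], "turn": [0, 0, 20]},
  {"gripper": 1, "dp": [43, 125, 0], "turn": [0, 0, 26.7]},
  {"gripper": 1, "dp": [43, 125, 0], "turn": [0, 0, 26.7]},
])

```text
time: 19.05
ee_pos: [0.6063, 0.1752, 0.1738]
ee_rot: [0.0, 1.0, 0.03, -0.001]
wrist_force: [0.2, 0.7, -3.3]
finger_gap: 0.0141
finger_force: 30.0
```

Emit:
arm_command([
  {"gripper": 1, "dp": [0, 0, 0], "turn": [0, 0, 0]},
  {"gripper": 1, "dp": [0, 0, 0], "turn": [0, 0, 0]},
])

```text
time: 19.3
ee_pos: [0.6047, 0.1775, 0.1753]
ee_rot: [0.0, 0.999, 0.033, -0.001]
wrist_force: [-0.5, 0.2, -2.4]
finger_gap: 0.0142
finger_force: 30.0
```

```bash
python3 - <<'E'
from h import *
go(606.2,177,133.8,3.66); snap("wrist","w7")
E
```

```text
dp [ 1.5  0.5 41.5] turn [0.   0.07 0.1 ] now [604.7 177.5 175.3] yaw 3.76
```

View pics/w7.png

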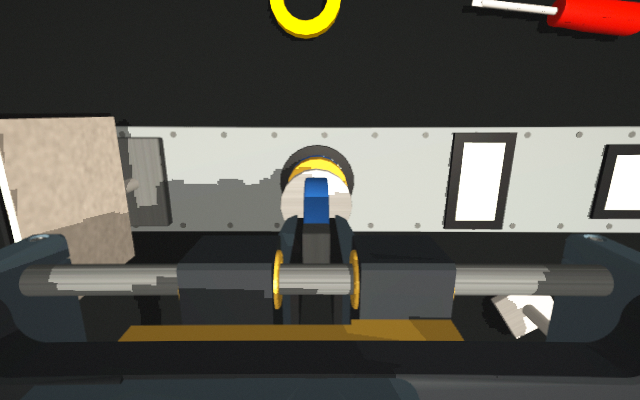

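Emit:
arm_command([
  {"gripper": 1, "dp": [1.5, 0.5, 10], "turn": [0, 0, 0]},
  {"gripper": 1, "dp": [1.5, 0.5, 25], "turn": [0, 0, 0]},
  {"gripper": 1, "dp": [1.5, 0.5, 35], "turn": [0, 0, 0]},
  {"gripper": 1, "dp": [1.5, 0.5, 38], "turn": [0, 0, 0]},
  {"gripper": 1, "dp": [1.5, 0.5, 38], "turn": [0, 0, 0]},
])

```text
time: 19.98
ee_pos: [0.6071, 0.1765, 0.1376]
ee_rot: [0.0, 0.999, 0.032, -0.0]
wrist_force: [0.2, -0.2, -2.8]
finger_gap: 0.0137
finger_force: 30.0
```

```bash
python3 - <<'E'
from h import *
go(606.2,177,133.8,3.66); snap("scene","s8"); v=View("s8"); p=v.px([.607,.177,.1])[0].astype(int); print(p)
cv2.imwrite("pics/s8c.png",cv2.resize(v.im[p[1]-60:p[1]+70,p[0]-70:p[0]+70],None,fx=4,fy=4,interpolation=cv2.INTER_CUBIC)[...,::-1])
E
```

```text
dp [-0.9 -0.6  3.8] turn [0.   0.02 0.01] now [607.1 176.5 137.6] yaw 3.67
[400 233]
```

View pics/s8c.png

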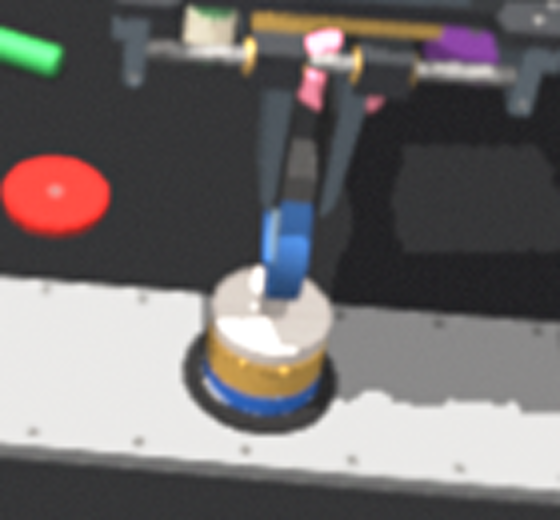

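Emit:
arm_command([
  {"gripper": 1, "dp": [-0.8, -0.6, 1.5], "turn": [0, 0, 0]},
  {"gripper": 1, "dp": [-0.8, -0.6, 3], "turn": [0, 0, 0]},
  {"gripper": 1, "dp": [-0.8, -0.6, 3.6], "turn": [0, 0, 0]},
  {"gripper": 1, "dp": [-0.8, -0.6, 3.6], "turn": [0, 0, 0]},
])

```text
time: 20.52
ee_pos: [0.6064, 0.177, 0.1343]
ee_rot: [0.0, 0.999, 0.032, 0.0]
wrist_force: [-0.1, 0.6, -2.5]
finger_gap: 0.0134
finger_force: 30.0
```

Emit:
arm_command([
  {"gripper": 1, "dp": [0, 0, 0.4], "turn": [0, 0, 0]},
  {"gripper": 1, "dp": [0, 0, 0.4], "turn": [0, 0, 0]},
  {"gripper": 1, "dp": [0, 0, 0.4], "turn": [0, 0, 0]},
])

```text
time: 20.9
ee_pos: [0.6063, 0.1771, 0.1338]
ee_rot: [-0.0, 0.999, 0.032, -0.0]
wrist_force: [-0.4, 0.4, -3.2]
finger_gap: 0.0135
finger_force: 30.0
```

Emit:
arm_command([
  {"gripper": 1, "dp": [0, 0, 0.4], "turn": [0, 0, 0]},
  {"gripper": 1, "dp": [0, 0, 0.6], "turn": [0, 0, 0]},
  {"gripper": 1, "dp": [0, 0, 0.6], "turn": [0, 0, 0]},
])

```text
time: 21.28
ee_pos: [0.6065, 0.1771, 0.1338]
ee_rot: [-0.0, 0.999, 0.032, 0.0]
wrist_force: [-2.0, -0.1, 4.9]
finger_gap: 0.0137
finger_force: 30.0
```

Emit:
arm_command([
  {"gripper": 1, "dp": [0, 0, 0], "turn": [0, 0, 0]},
  {"gripper": 1, "dp": [0, 0, 0], "turn": [0, 0, 0]},
])

```text
time: 21.52
ee_pos: [0.6065, 0.1771, 0.1338]
ee_rot: [-0.0, 0.999, 0.032, 0.0]
wrist_force: [-0.7, -0.6, 5.5]
finger_gap: 0.0138
finger_force: 30.0
```

Emit:
arm_command([
  {"gripper": -1, "dp": [0, 0, 0], "turn": [0, 0, 0]},
  {"gripper": -1, "dp": [0, 0, 0], "turn": [0, 0, 0]},
  {"gripper": -1, "dp": [0, 0, 0], "turn": [0, 0, 0]},
  {"gripper": -1, "dp": [0, 0, 0], "turn": [0, 0, 0]},
  {"gripper": -1, "dp": [0, 0, 0], "turn": [0, 0, 0]},
])

```text
time: 22.15
ee_pos: [0.6063, 0.177, 0.1332]
ee_rot: [0.0, 0.999, 0.032, -0.0]
wrist_force: [-0.0, -0.2, 0.5]
finger_gap: 0.0611
finger_force: 0.0
```

Emit:
arm_command([
  {"gripper": -1, "dp": [0, 0, -20], "turn": [0, 0, 0]},
  {"gripper": -1, "dp": [0, 0, -60], "turn": [0, 0, 0]},
  {"gripper": -1, "dp": [-42, 0, -100], "turn": [0, 0, 0]},
  {"gripper": -1, "dp": [-42, 0, -100], "turn": [0, 0, 0]},
  {"gripper": -1, "dp": [-42, 0, -100], "turn": [0, 0, 0]},
])

```text
time: 22.78
ee_pos: [0.5646, 0.1744, 0.233]
ee_rot: [0.0, 0.999, 0.032, 0.0]
wrist_force: [0.2, -0.2, 0.2]
finger_gap: 0.0913
finger_force: 0.0
```

```bash
python3 - <<'E'
from h import *
snap("wrist","w9"); v=View("w9")
print(v.px([[.607,.177,.152],[.607,.177,.058]]))
cv2.imwrite("pics/w9c.png",cv2.resize(v.im[60:230,210:430],None,fx=3.5,fy=3.5,interpolation=cv2.INTER_CUBIC)[...,::-1])
go(425,-72,235,3.66)
E
```

```text
[[315.86449799 151.21804682]
 [315.87640214 140.4891437 ]]
dp [-155.   236.8   -2.4] turn [0.01 0.04 0.01] now [564.6 174.3 232.5] yaw 3.67
```

View pics/w9c.png

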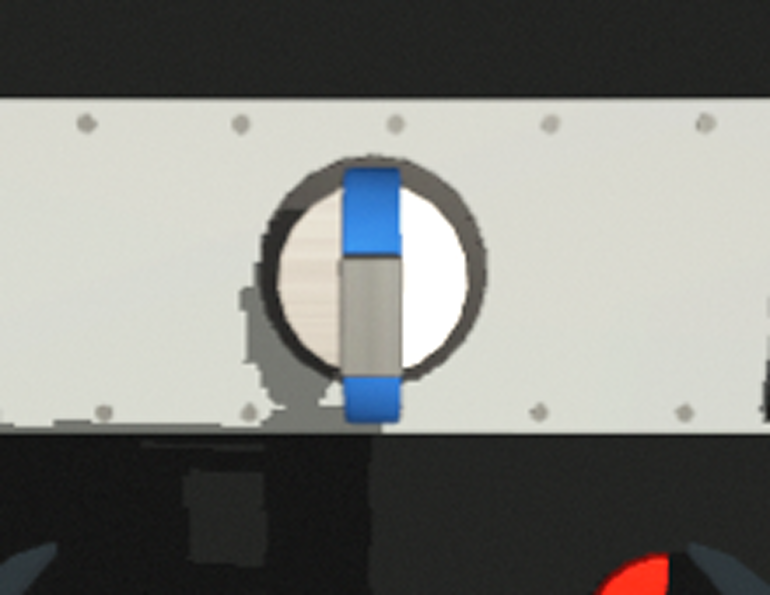

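Emit:
arm_command([
  {"gripper": -1, "dp": [-31, 47, 0], "turn": [0, 0, 0]},
  {"gripper": -1, "dp": [-62, 94, 0], "turn": [0, 0, 0]},
  {"gripper": -1, "dp": [-93, 142, 0], "turn": [0, 0, 0]},
  {"gripper": -1, "dp": [-124, 190, 0], "turn": [0, 0, 0]},
  {"gripper": -1, "dp": [-155, 237, 0], "turn": [0, 0, 0]},
])

```text
time: 23.45
ee_pos: [0.4241, -0.0736, 0.2324]
ee_rot: [-0.0, 0.999, 0.032, -0.001]
wrist_force: [0.9, -0.8, 0.7]
finger_gap: 0.0911
finger_force: 0.0
```

Emit:
arm_command([
  {"gripper": -1, "dp": [0, 0, 0], "turn": [0, 0, 0]},
  {"gripper": -1, "dp": [0, 0, 0], "turn": [0, 0, 0]},
])

```text
time: 23.7
ee_pos: [0.4253, -0.0722, 0.2327]
ee_rot: [-0.0, 1.0, 0.031, -0.0]
wrist_force: [1.2, 0.0, -0.7]
finger_gap: 0.0908
finger_force: 0.0
```

```bash
python3 - <<'E'
from h import *
go(425,-72,235,3.66); snap("wrist","w10"); v=View("w10")
cv2.imwrite("pics/w10c.png",cv2.resize(v.im[50:230,200:440],None,fx=3.3,fy=3.3,interpolation=cv2.INTER_CUBIC)[...,::-1])
E
```

```text
dp [-0.2 -0.2 -2.3] turn [-0.03  0.04 -0.05] now [425.3 -72.2 232.7] yaw 3.61
```

View pics/w10c.png

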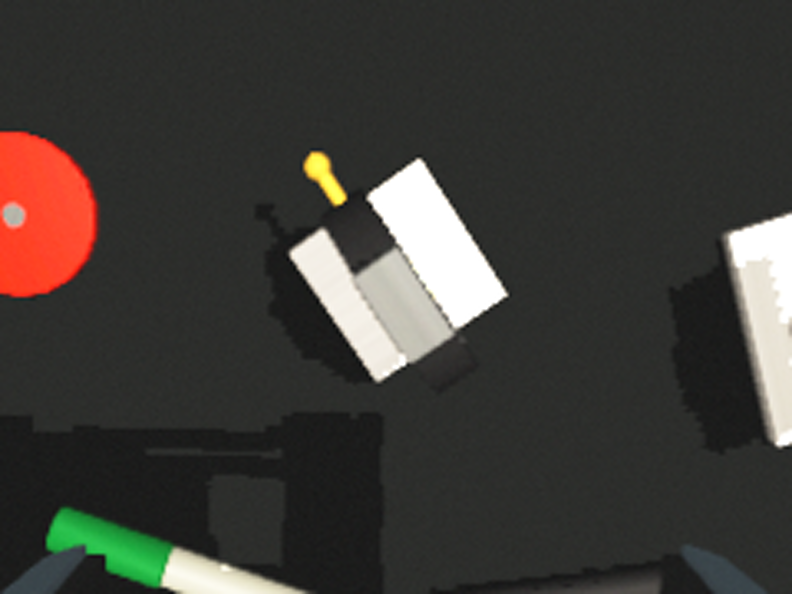

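```bash
cat >> h.py <<'E'
def rect(v,uv,off,f,z):
    p=np.float64(uv)/f+off; t=v.pt(p,z)[:,:2]*1000; r=cv2.minAreaRect(np.float32(t)); print("rect",np.round(r[0],1),np.round(r[1],1),round(r[2],1),"mean",t.mean(0).round(1))
E
python3 - <<'E'
from h import *
v=View("w10")
rect(v,[(421,158),(507,295),(378,382),(290,255)],(200,50),3.3,.010)
rect(v,[(398,250),(455,330),(412,363),(356,275)],(200,50),3.3,.134)
m=cv2.inRange(v.hsv,np.array((0,0,130)),np.array((180,60,255))); k=np.zeros_like(m); k[90:172,280:360]=255
c=np.vstack(cv2.findContours(m&k,cv2.RETR_EXTERNAL,cv2.CHAIN_APPROX_NONE)[0]).reshape(-1,2)
r=cv2.minAreaRect(np.float32(v.pt(c,.010)[:,:2]*1000)); print(r)
E
```

```text
rect [472.6 -74.9] [56.  56.3] 37.8 mean [472.3 -75.1]
rect [473.  -75.3] [25.4 13.2] 36.3 mean [473.  -74.9]
((472.725341796875, -74.4541015625), (57.452335357666016, 56.572628021240234), 37.80408477783203)
```

```bash
python3 - <<'E'
from h import *
go(472.7,-75,170,37.5)
E
```

```text
dp [47.   6.3 62.7] turn [-4.000e-02  3.000e-02 -3.382e+01] now [425.4 -71.8 232.8] yaw 3.68
```

Emit:
arm_command([
  {"gripper": -1, "dp": [15, 2, 0], "turn": [0, 0, -9]},
  {"gripper": -1, "dp": [30, 4, 10], "turn": [0, 0, -18]},
  {"gripper": -1, "dp": [47, 6.3, 30], "turn": [0, 0, -27]},
  {"gripper": -1, "dp": [47, 6.3, 62], "turn": [0, 0, -33.8]},
  {"gripper": -1, "dp": [47, 6.3, 62], "turn": [0, 0, -33.8]},
])

```text
time: 24.38
ee_pos: [0.4714, -0.0739, 0.1694]
ee_rot: [-0.001, 0.947, 0.322, -0.002]
wrist_force: [0.4, 0.8, 1.3]
finger_gap: 0.0912
finger_force: 0.0
```

Emit:
arm_command([
  {"gripper": -1, "dp": [0, 0, 0], "turn": [0, 0, 0]},
  {"gripper": -1, "dp": [0, 0, 0], "turn": [0, 0, 0]},
])

```text
time: 24.62
ee_pos: [0.4729, -0.0753, 0.1723]
ee_rot: [0.0, 0.947, 0.321, 0.001]
wrist_force: [-0.1, -0.4, 0.0]
finger_gap: 0.0911
finger_force: 0.0
```

```bash
python3 - <<'E'
from h import *
go(472.7,-75,116,37.5)
E
```

```text
dp [-0.  -0.4 56.3] turn [ 0.08 -0.06 -0.1 ] now [472.9 -75.3 172.3] yaw 37.4
```

Emit:
arm_command([
  {"gripper": -1, "dp": [0, -0.3, 20], "turn": [0, 0, 0]},
  {"gripper": -1, "dp": [0, -0.3, 45], "turn": [0, 0, 0]},
  {"gripper": -1, "dp": [0, -0.3, 56], "turn": [0, 0, 0]},
  {"gripper": -1, "dp": [0, -0.3, 56], "turn": [0, 0, 0]},
  {"gripper": 1, "dp": [0, -0.3, 56], "turn": [0, 0, 0]},
])

```text
time: 25.25
ee_pos: [0.4726, -0.0753, 0.1161]
ee_rot: [0.0, 0.947, 0.321, 0.001]
wrist_force: [-0.2, 0.3, -0.8]
finger_gap: 0.0842
finger_force: 0.0
```

Emit:
arm_command([
  {"gripper": 1, "dp": [0, 0, 0], "turn": [0, 0, 0]},
  {"gripper": 1, "dp": [0, 0, 0], "turn": [0, 0, 0]},
  {"gripper": 1, "dp": [0, 0, 0], "turn": [0, 0, 0]},
  {"gripper": 1, "dp": [0, 0, 0], "turn": [0, 0, 0]},
  {"gripper": 1, "dp": [0, 0, 0], "turn": [0, 0, 0]},
])

```text
time: 25.88
ee_pos: [0.4721, -0.0751, 0.1152]
ee_rot: [0.0, 0.947, 0.321, -0.0]
wrist_force: [0.1, -0.3, 0.3]
finger_gap: 0.034
finger_force: 0.0
```

Emit:
arm_command([
  {"gripper": 1, "dp": [0, 0, 0], "turn": [0, 0, 0]},
  {"gripper": 1, "dp": [0, 0, 0], "turn": [0, 0, 0]},
  {"gripper": 1, "dp": [0, 0, 0], "turn": [0, 0, 0]},
  {"gripper": 1, "dp": [0, 0, 0], "turn": [0, 0, 0]},
  {"gripper": 1, "dp": [0, 0, 0], "turn": [0, 0, 0]},
])

```text
time: 26.5
ee_pos: [0.472, -0.0751, 0.1152]
ee_rot: [-0.0, 0.947, 0.321, -0.0]
wrist_force: [-0.5, 0.3, -2.2]
finger_gap: 0.014
finger_force: 30.0
```

Emit:
arm_command([
  {"gripper": 1, "dp": [0, 0, -10], "turn": [0, 0, 0]},
  {"gripper": 1, "dp": [0, 0, -30], "turn": [0, 0, 0]},
  {"gripper": 1, "dp": [0, 0, -50], "turn": [0, 0, 0]},
  {"gripper": 1, "dp": [0, 0, -55], "turn": [0, 0, 0]},
  {"gripper": 1, "dp": [0, 0, -55], "turn": [0, 0, 0]},
])

```text
time: 27.12
ee_pos: [0.4721, -0.0751, 0.1704]
ee_rot: [0.0, 0.947, 0.321, 0.0]
wrist_force: [-0.3, -0.2, -2.4]
finger_gap: 0.0138
finger_force: 30.0
```

```bash
python3 - <<'E'
from h import *
go(628,-146.5,171,3.7)
E
```

```text
dp [ 80.3 151.5  -0.5] turn [ 2.000e-02 -3.000e-02  3.377e+01] now [472.1 -75.1 170.4] yaw 37.47
```

Emit:
arm_command([
  {"gripper": 1, "dp": [9, 24, -4], "turn": [0, 0, 7]},
  {"gripper": 1, "dp": [18, 52, -10], "turn": [0, 0, 14]},
  {"gripper": 1, "dp": [27, 80, -15], "turn": [0, 0, 21]},
  {"gripper": 1, "dp": [36, 108, -20], "turn": [0, 0, 28]},
  {"gripper": 1, "dp": [44, 125, -20], "turn": [0, 0, 33.8]},
])

```text
time: 27.75
ee_pos: [0.5838, -0.1484, 0.1895]
ee_rot: [-0.0, 1.0, 0.03, -0.0]
wrist_force: [0.1, 0.5, -3.1]
finger_gap: 0.0134
finger_force: 30.0
```

Emit:
arm_command([
  {"gripper": 1, "dp": [0, 0, 0], "turn": [0, 0, 0]},
  {"gripper": 1, "dp": [0, 0, 0], "turn": [0, 0, 0]},
])

```text
time: 28.0
ee_pos: [0.582, -0.1471, 0.1894]
ee_rot: [-0.0, 0.999, 0.033, -0.001]
wrist_force: [-0.3, 1.0, -1.8]
finger_gap: 0.0136
finger_force: 30.0
```

```bash
python3 - <<'E'
from h import *
go(627.5,-146.5,160,3.7); snap("wrist","w11"); v=View("w11"); pads(v)
E
```

```text
dp [45.5  2.5 29.3] turn [-0.05  0.1   0.09] now [ 582.  -147.1  189.4] yaw 3.79
centroid 624.8 -274.8 px [442. 148.] xy 625.0 -275.1 size [54.7 21.5] ang 9.1
centroid 616.8 12.2 px [162. 135.] xy 616.8 12.3 size [82.7 43.1] ang 3.5
```

Emit:
arm_command([
  {"gripper": 1, "dp": [22, 1, 5], "turn": [0, 0, 0]},
  {"gripper": 1, "dp": [44.7, 2.4, 15], "turn": [0, 0, 0]},
  {"gripper": 1, "dp": [44.7, 2.4, 35], "turn": [0, 0, 0]},
  {"gripper": 1, "dp": [44.7, 2.4, 50], "turn": [0, 0, 0]},
  {"gripper": 1, "dp": [44.7, 2.4, 54], "turn": [0, 0, 0]},
])

```text
time: 28.68
ee_pos: [0.6267, -0.1468, 0.1353]
ee_rot: [-0.0, 0.999, 0.032, -0.001]
wrist_force: [-0.0, 0.4, -1.9]
finger_gap: 0.0139
finger_force: 30.0
```

Emit:
arm_command([
  {"gripper": 1, "dp": [0, 0, 0], "turn": [0, 0, 0]},
  {"gripper": 1, "dp": [0, 0, 0], "turn": [0, 0, 0]},
])

```text
time: 28.92
ee_pos: [0.628, -0.1472, 0.137]
ee_rot: [0.0, 0.999, 0.032, 0.0]
wrist_force: [0.9, 0.1, -1.2]
finger_gap: 0.0144
finger_force: 30.0
```

```bash
python3 - <<'E'
from h import *
go(626.7,-146.4,131.2,3.7)
E
```

```text
dp [-1.3 -0.9  5.8] turn [ 0.02 -0.05 -0.02] now [ 628.  -147.2  137. ] yaw 3.68
```

Emit:
arm_command([
  {"gripper": 1, "dp": [-1.2, -0.8, 2], "turn": [0, 0, 0]},
  {"gripper": 1, "dp": [-1.2, -0.8, 4], "turn": [0, 0, 0]},
  {"gripper": 1, "dp": [-1.2, -0.8, 5.5], "turn": [0, 0, 0]},
  {"gripper": 1, "dp": [-1.2, -0.8, 5.5], "turn": [0, 0, 0]},
  {"gripper": 1, "dp": [-1.2, -0.8, 5.5], "turn": [0, 0, 0]},
])

```text
time: 29.55
ee_pos: [0.6268, -0.1463, 0.1312]
ee_rot: [0.0, 0.999, 0.032, 0.0]
wrist_force: [-0.7, 1.3, 5.9]
finger_gap: 0.0142
finger_force: 30.0
```

Emit:
arm_command([
  {"gripper": 1, "dp": [0, 0, 0.5], "turn": [0, 0, 0]},
  {"gripper": 1, "dp": [0, 0, 0.8], "turn": [0, 0, 0]},
  {"gripper": 1, "dp": [0, 0, 0.8], "turn": [0, 0, 0]},
])

```text
time: 29.92
ee_pos: [0.6269, -0.1463, 0.1312]
ee_rot: [0.0, 0.999, 0.032, 0.001]
wrist_force: [-5.0, 1.9, 16.2]
finger_gap: 0.0135
finger_force: 30.0
```

Emit:
arm_command([
  {"gripper": 1, "dp": [0, 0, -0.7], "turn": [0, 0, 0]},
  {"gripper": -1, "dp": [0, 0, -0.7], "turn": [0, 0, 0]},
  {"gripper": -1, "dp": [0, 0, -0.7], "turn": [0, 0, 0]},
  {"gripper": -1, "dp": [0, 0, -0.7], "turn": [0, 0, 0]},
  {"gripper": -1, "dp": [0, 0, -0.7], "turn": [0, 0, 0]},
])

```text
time: 30.55
ee_pos: [0.6265, -0.1464, 0.1306]
ee_rot: [-0.0, 0.999, 0.032, -0.0]
wrist_force: [0.7, 0.1, -0.8]
finger_gap: 0.0511
finger_force: 0.0
```

Emit:
arm_command([
  {"gripper": -1, "dp": [0, 0, 0], "turn": [0, 0, 0]},
  {"gripper": -1, "dp": [0, 0, 0], "turn": [0, 0, 0]},
  {"gripper": -1, "dp": [0, 0, -25], "turn": [0, 0, 0]},
  {"gripper": -1, "dp": [0, 0, -60], "turn": [0, 0, 0]},
  {"gripper": -1, "dp": [0, 0, -100], "turn": [0, 0, 0]},
])

```text
time: 31.18
ee_pos: [0.6262, -0.1463, 0.2314]
ee_rot: [-0.0, 0.999, 0.032, -0.0]
wrist_force: [0.3, -0.6, -0.4]
finger_gap: 0.0911
finger_force: 0.0
```

Emit:
arm_command([
  {"gripper": -1, "dp": [-42, 0, 0], "turn": [0, 0, 0]},
  {"gripper": -1, "dp": [-42, 0, 0], "turn": [0, 0, 0]},
  {"gripper": -1, "dp": [-42, 0, 0], "turn": [0, 0, 0]},
])

```text
time: 31.55
ee_pos: [0.5849, -0.1491, 0.2308]
ee_rot: [0.0, 0.999, 0.032, 0.0]
wrist_force: [0.7, -0.9, 0.1]
finger_gap: 0.0914
finger_force: 0.0
```

```bash
python3 - <<'E'
from h import *
snap("wrist","w12"); v=View("w12"); print(v.px([[.6273,-.1464,.150],[.6273,-.1464,.026]]))
m=cv2.inRange(v.hsv,np.array((0,0,160)),np.array((180,60,255)))
n,l,st,ce=cv2.connectedComponentsWithStats(m,connectivity=4)
for i in range(1,n):
    if 80<st[i,4] and abs(ce[i][0]-316)<60 and ce[i][1]<230: print(st[i],ce[i])
go(415,-228,240,3.7)
E
```

```text
[[315.7073187  151.39002904]
 [315.76476693 138.3135785 ]]
[290 112  18  51 816] [298.69117647 136.56372549]
[ 308  112   34   54 1342] [326.70864382 140.6438152 ]
dp [-174.9   67.8   -9.5] turn [ 0.   -0.02 -0.03] now [ 585.2 -149.1  230.6] yaw 3.67
```

Emit:
arm_command([
  {"gripper": -1, "dp": [-45, 17, 0], "turn": [0, 0, 0]},
  {"gripper": -1, "dp": [-90, 34, 0], "turn": [0, 0, 0]},
  {"gripper": -1, "dp": [-135, 51, 0], "turn": [0, 0, 0]},
  {"gripper": -1, "dp": [-175, 68, -8], "turn": [0, 0, 0]},
  {"gripper": -1, "dp": [-175, 68, -8], "turn": [0, 0, 0]},
])

```text
time: 32.22
ee_pos: [0.4132, -0.2293, 0.239]
ee_rot: [0.0, 1.0, 0.031, 0.0]
wrist_force: [0.2, -0.1, -0.6]
finger_gap: 0.091
finger_force: 0.0
```

Emit:
arm_command([
  {"gripper": -1, "dp": [0, 0, 0], "turn": [0, 0, 0]},
])

```text
time: 32.35
ee_pos: [0.4152, -0.2283, 0.2386]
ee_rot: [0.0, 0.999, 0.032, 0.0]
wrist_force: [-0.3, 0.1, -0.3]
finger_gap: 0.0912
finger_force: 0.0
```

```bash
python3 - <<'E'
from h import *
go(415,-228,240,3.7); snap("wrist","w13"); v=View("w13")
cv2.imwrite("pics/w13c.png",cv2.resize(v.im[50:230,200:440],None,fx=3.3,fy=3.3,interpolation=cv2.INTER_CUBIC)[...,::-1])
E
```

```text
dp [-0.2 -0.3 -1.4] turn [ 0.   -0.03 -0.05] now [ 415.2 -228.3  238.6] yaw 3.65
```

View pics/w13c.png

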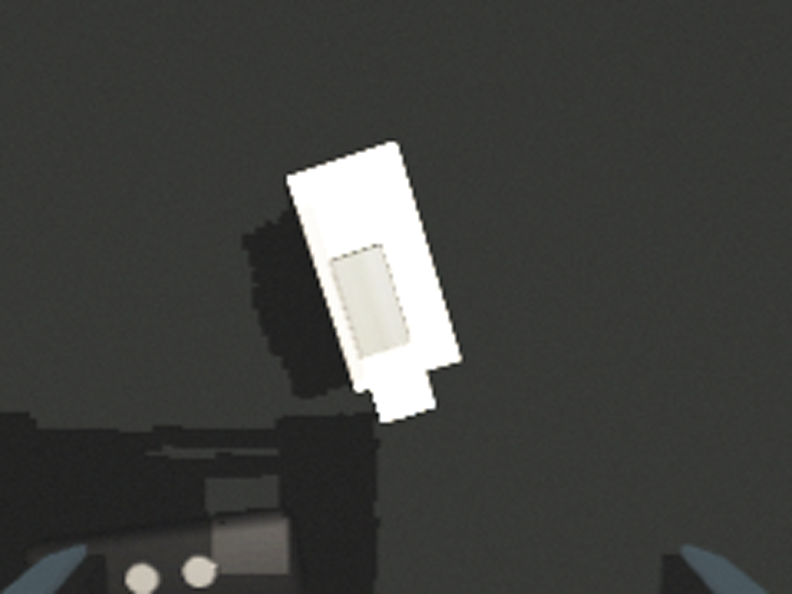

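```bash
python3 - <<'E'
from h import *
v=View("w13")
rect(v,[(288,178),(396,142),(461,360),(355,391)],(200,50),3.3,.010)
rect(v,[(331,262),(380,245),(410,340),(361,355)],(200,50),3.3,.138)
go(463,-229,172,22)
E
```

```text
rect [ 462.7 -222.8] [79.9 40.6] 21.2 mean [ 462.9 -222.9]
rect [ 463.3 -222.4] [24.2 12.7] 21.6 mean [ 463.3 -222.5]
dp [47.5  4.  66.5] turn [ -0.    -0.02 -18.31] now [ 415.3 -228.1  238.5] yaw 3.69
```

Emit:
arm_command([
  {"gripper": -1, "dp": [20, -1, 0], "turn": [0, 0, -9]},
  {"gripper": -1, "dp": [47.9, -2.3, 10], "turn": [0, 0, -17.6]},
  {"gripper": -1, "dp": [47.9, -2.3, 40], "turn": [0, 0, -17.6]},
  {"gripper": -1, "dp": [47.9, -2.3, 66], "turn": [0, 0, -17.6]},
  {"gripper": -1, "dp": [47.9, -2.3, 66], "turn": [0, 0, -17.6]},
])

```text
time: 33.02
ee_pos: [0.4619, -0.2216, 0.171]
ee_rot: [-0.001, 0.983, 0.185, -0.001]
wrist_force: [-0.7, -0.1, -0.5]
finger_gap: 0.0914
finger_force: 0.0
```

Emit:
arm_command([
  {"gripper": -1, "dp": [0, 0, 0], "turn": [0, 0, 0]},
  {"gripper": -1, "dp": [0, 0, 0], "turn": [0, 0, 0]},
])

```text
time: 33.28
ee_pos: [0.4627, -0.223, 0.1736]
ee_rot: [0.001, 0.983, 0.185, 0.001]
wrist_force: [0.8, -0.1, -0.6]
finger_gap: 0.0915
finger_force: 0.0
```

```bash
python3 - <<'E'
from h import *
go(463,-222.7,120,21.3)
E
```

```text
dp [ 0.4 -0.2 53.6] turn [ 0.08 -0.06 -0.02] now [ 462.7 -223.   173.6] yaw 21.28
```

Emit:
arm_command([
  {"gripper": -1, "dp": [0.4, 0, 20], "turn": [0, 0, 0]},
  {"gripper": -1, "dp": [0.4, 0, 42], "turn": [0, 0, 0]},
  {"gripper": -1, "dp": [0.4, 0, 53], "turn": [0, 0, 0]},
  {"gripper": -1, "dp": [0.4, 0, 53], "turn": [0, 0, 0]},
  {"gripper": 1, "dp": [0.4, 0, 53], "turn": [0, 0, 0]},
])

```text
time: 33.9
ee_pos: [0.4628, -0.2229, 0.1204]
ee_rot: [0.0, 0.983, 0.185, 0.0]
wrist_force: [0.2, -0.5, -0.5]
finger_gap: 0.0838
finger_force: 0.0
```

Emit:
arm_command([
  {"gripper": 1, "dp": [0, 0, 0], "turn": [0, 0, 0]},
  {"gripper": 1, "dp": [0, 0, 0], "turn": [0, 0, 0]},
  {"gripper": 1, "dp": [0, 0, 0], "turn": [0, 0, 0]},
  {"gripper": 1, "dp": [0, 0, 0], "turn": [0, 0, 0]},
  {"gripper": 1, "dp": [0, 0, 0], "turn": [0, 0, 0]},
])

```text
time: 34.52
ee_pos: [0.4623, -0.2226, 0.1196]
ee_rot: [-0.0, 0.983, 0.185, -0.0]
wrist_force: [-0.4, 0.3, 0.5]
finger_gap: 0.0342
finger_force: 0.0
```

Emit:
arm_command([
  {"gripper": 1, "dp": [0, 0, 0], "turn": [0, 0, 0]},
  {"gripper": 1, "dp": [0, 0, 0], "turn": [0, 0, 0]},
  {"gripper": 1, "dp": [0, 0, 0], "turn": [0, 0, 0]},
  {"gripper": 1, "dp": [0, 0, 0], "turn": [0, 0, 0]},
  {"gripper": 1, "dp": [0, 0, 0], "turn": [0, 0, 0]},
])

```text
time: 35.15
ee_pos: [0.4623, -0.2226, 0.1196]
ee_rot: [-0.0, 0.983, 0.185, -0.0]
wrist_force: [-1.1, -0.2, -0.3]
finger_gap: 0.0134
finger_force: 30.0
```

Emit:
arm_command([
  {"gripper": 1, "dp": [0, 0, -10], "turn": [0, 0, 0]},
  {"gripper": 1, "dp": [0, 0, -30], "turn": [0, 0, 0]},
  {"gripper": 1, "dp": [0, 0, -50], "turn": [0, 0, 0]},
  {"gripper": 1, "dp": [0, 0, -70], "turn": [0, 0, 0]},
  {"gripper": 1, "dp": [0, 0, -70], "turn": [0, 0, 0]},
])

```text
time: 35.78
ee_pos: [0.463, -0.2231, 0.1911]
ee_rot: [0.001, 0.983, 0.185, 0.001]
wrist_force: [-0.5, -0.7, -3.0]
finger_gap: 0.0138
finger_force: 30.0
```

```bash
python3 - <<'E'
from h import *
go(560,12,190,3.7);go(617.2,12.1,190,3.7)
E
```

```text
dp [ 175.6 -183.9    1. ] turn [ 0.12 -0.12 17.57] now [ 463.  -223.1  191.1] yaw 21.27
dp [ 229.  -163.3    1.1] turn [ 0.12 -0.12 17.57] now [ 463.  -223.1  191.1] yaw 21.27
```

Emit:
arm_command([
  {"gripper": 1, "dp": [26, -27, 0], "turn": [0, 0, 0]},
  {"gripper": 1, "dp": [63, -66, 0], "turn": [0, 0, 4]},
  {"gripper": 1, "dp": [101, -106, 0], "turn": [0, 0, 9]},
  {"gripper": 1, "dp": [139, -146, 0], "turn": [0, 0, 14]},
  {"gripper": 1, "dp": [170, -178, 0], "turn": [0, 0, 17.6]},
])

```text
time: 36.4
ee_pos: [0.5563, 0.007, 0.1888]
ee_rot: [-0.0, 1.0, 0.031, -0.0]
wrist_force: [1.0, -1.7, -2.8]
finger_gap: 0.0141
finger_force: 30.0
```

Emit:
arm_command([
  {"gripper": 1, "dp": [0, 0, 0], "turn": [0, 0, 0]},
  {"gripper": 1, "dp": [0, 0, 0], "turn": [0, 0, 0]},
])

```text
time: 36.65
ee_pos: [0.5556, 0.0049, 0.1889]
ee_rot: [0.0, 0.999, 0.033, -0.001]
wrist_force: [0.0, -1.0, -2.8]
finger_gap: 0.0138
finger_force: 30.0
```

```bash
python3 - <<'E'
from h import *
go(616.6,12.1,141,3.7)
E
```

```text
dp [61.4 -3.2 47.8] turn [0.   0.08 0.03] now [555.6   4.9 188.9] yaw 3.73
```

Emit:
arm_command([
  {"gripper": 1, "dp": [25, -1, 0], "turn": [0, 0, 0]},
  {"gripper": 1, "dp": [61.4, -3.2, 5], "turn": [0, 0, 0]},
  {"gripper": 1, "dp": [61.4, -3.2, 25], "turn": [0, 0, 0]},
  {"gripper": 1, "dp": [61.4, -3.2, 40], "turn": [0, 0, 0]},
  {"gripper": 1, "dp": [61.4, -3.2, 47], "turn": [0, 0, 0]},
])

```text
time: 37.28
ee_pos: [0.6162, 0.0114, 0.1416]
ee_rot: [-0.0, 0.999, 0.032, -0.001]
wrist_force: [-0.6, 1.2, -3.1]
finger_gap: 0.0137
finger_force: 30.0
```

Emit:
arm_command([
  {"gripper": 1, "dp": [0, 0, 0], "turn": [0, 0, 0]},
  {"gripper": 1, "dp": [0, 0, 0], "turn": [0, 0, 0]},
])

```text
time: 37.52
ee_pos: [0.6175, 0.0119, 0.1433]
ee_rot: [0.0, 0.999, 0.032, 0.0]
wrist_force: [-0.7, 0.2, -2.8]
finger_gap: 0.014
finger_force: 30.0
```

```bash
python3 - <<'E'
from h import *
go(616.6,12.1,135.6,3.7)
E
```

```text
dp [-0.9 -0.2  7.7] turn [ 0.01 -0.06 -0.03] now [617.5  11.9 143.3] yaw 3.67
```

Emit:
arm_command([
  {"gripper": 1, "dp": [-0.8, -0.2, 3], "turn": [0, 0, 0]},
  {"gripper": 1, "dp": [-0.8, -0.2, 5.5], "turn": [0, 0, 0]},
  {"gripper": 1, "dp": [-0.8, -0.2, 7.2], "turn": [0, 0, 0]},
  {"gripper": 1, "dp": [-0.8, -0.2, 7.2], "turn": [0, 0, 0]},
  {"gripper": 1, "dp": [-0.8, -0.2, 7.2], "turn": [0, 0, 0]},
])

```text
time: 38.15
ee_pos: [0.6168, 0.0122, 0.1358]
ee_rot: [0.0, 0.999, 0.032, 0.0]
wrist_force: [-0.3, 0.2, 4.1]
finger_gap: 0.0137
finger_force: 30.0
```

Emit:
arm_command([
  {"gripper": 1, "dp": [0, 0, 0.4], "turn": [0, 0, 0]},
  {"gripper": 1, "dp": [0, 0, 0.4], "turn": [0, 0, 0]},
])

```text
time: 38.4
ee_pos: [0.6169, 0.0122, 0.1357]
ee_rot: [0.0, 0.999, 0.032, 0.001]
wrist_force: [-0.9, 1.7, 9.9]
finger_gap: 0.0143
finger_force: 30.0
```

Emit:
arm_command([
  {"gripper": 1, "dp": [0, 0, -0.4], "turn": [0, 0, 0]},
  {"gripper": -1, "dp": [0, 0, -0.4], "turn": [0, 0, 0]},
  {"gripper": -1, "dp": [0, 0, -0.4], "turn": [0, 0, 0]},
  {"gripper": -1, "dp": [0, 0, -0.4], "turn": [0, 0, 0]},
  {"gripper": -1, "dp": [0, 0, -0.4], "turn": [0, 0, 0]},
])

```text
time: 39.02
ee_pos: [0.6164, 0.0122, 0.1354]
ee_rot: [-0.0, 0.999, 0.032, -0.0]
wrist_force: [1.0, -0.6, 0.3]
finger_gap: 0.0508
finger_force: 0.0
```

Emit:
arm_command([
  {"gripper": -1, "dp": [0, 0, 0], "turn": [0, 0, 0]},
  {"gripper": -1, "dp": [0, 0, 0], "turn": [0, 0, 0]},
  {"gripper": -1, "dp": [0, 0, -25], "turn": [0, 0, 0]},
  {"gripper": -1, "dp": [0, 0, -60], "turn": [0, 0, 0]},
  {"gripper": -1, "dp": [0, 0, -100], "turn": [0, 0, 0]},
])

```text
time: 39.65
ee_pos: [0.6161, 0.0122, 0.2362]
ee_rot: [-0.0, 0.999, 0.032, -0.0]
wrist_force: [-0.1, 0.1, 0.3]
finger_gap: 0.0914
finger_force: 0.0
```

Emit:
arm_command([
  {"gripper": -1, "dp": [-46, 0, -30], "turn": [0, 0, 0]},
  {"gripper": -1, "dp": [-46, 0, -50], "turn": [0, 0, 0]},
  {"gripper": -1, "dp": [-46, 0, -50], "turn": [0, 0, 0]},
  {"gripper": -1, "dp": [-46, 0, -50], "turn": [0, 0, 0]},
])

```text
time: 40.15
ee_pos: [0.5705, 0.0092, 0.2845]
ee_rot: [-0.0, 0.999, 0.032, -0.0]
wrist_force: [0.4, 0.5, 0.1]
finger_gap: 0.0915
finger_force: 0.0
```

```bash
python3 - <<'E'
from h import *
snap("wrist","w14"); v=View("w14"); T=pose(); print(T[:3,3])
for n,p,h in (("lens",(.607,.177),.152),("iris",(.6273,-.1464),.150),("filter",(.6172,.0121),.154)): print(n,v.px([[*p,h],[*p,.026]]).round().tolist())
cv2.imwrite("pics/w14c.png",cv2.resize(v.im[40:270,80:560],None,fx=1.66,fy=1.66,interpolation=cv2.INTER_CUBIC)[...,::-1])
E
```

```text
[0.57037002 0.00927848 0.28426219]
lens [[132.0, 139.0], [186.0, 131.0]]
iris [[491.0, 139.0], [441.0, 131.0]]
filter [[316.0, 140.0], [316.0, 131.0]]
```

View pics/w14c.png

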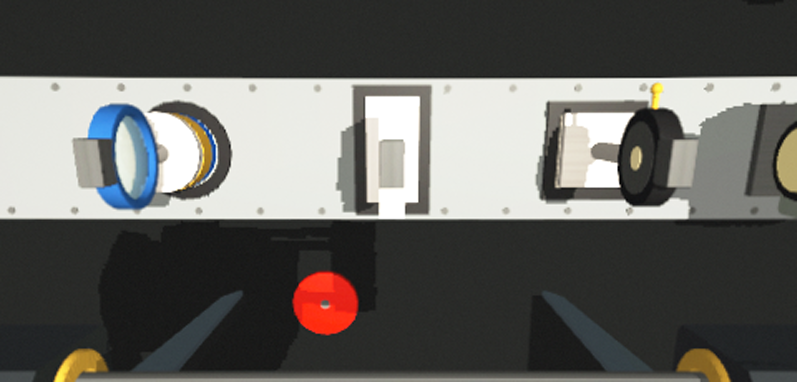

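```bash
python3 -c "
from station import bot; print(bot.job_done())"
```

```text
the job is handed in; nothing more can be done
None
```

The job is handed in at about 40 s of the 138 s allowed. The lens stands on the blue and brass spacers on the round pad, the iris is on the square pad and the filter on the oblong pad. The last pictures show all three upright, square to the beam and centred to within about 1 mm, and the red spacer was left where it lay.

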